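# Load the autosampler and shut its door

### The job

Load the autosampler: pick up the vial carrier with the blue handle, set it down flat in the pulled-out tray, lengthways between the tray's side rails, and slide the tray fully home. Then push the door shut until its latch snaps in behind the strike and holds it. Keep the carrier upright and leave the other things on the bench where they stand.

Things in the scene. Friction and masses are not known exactly. Their poses are not given: they have to be found in the camera images.
- sampler: White autosampler module with grey front, fixed on the bench, 360 mm wide, 400 deep, 185 high, flat roof. Origin on the bench under the middle of the door opening, on the front face (x = 0). x points into it (tray slides in, door closes that way), y to the hinge side, z up. Opening 40 to 170 mm above the bench. At y below -91 mm a pod 18 mm thick, flush with the shut door, holds the strike.
- tray (a joint): How far the tray is pulled out of the module, m: 0 = fully home against its stop, at most 0.195. It slides along the sampler's x axis with about 2.5 N of friction and stays where it is left.
- tray_lane (a point): Middle of the tray's lane, on its floor, 50 mm above the bench; moves with the tray; axes as the sampler's, the lane's length along x. The lane is an open recess 112 mm long (x) by 72 mm wide (y) for a carrier 100 by 60 mm; side rails and rear stop stand 8 mm above its floor, the tray's front plate closes its front.
- tray_front (a point): Middle of the outer face of the tray's upright white front plate, 130 mm above the bench; axes as the sampler's. Plate 92 mm wide, 8 mm thick, 44 to 149 mm above the bench. Push it along the sampler's +x. Fully home it lies 7 mm behind the module's front face, under a roof edge whose underside is 170 mm above the bench, so lean the tool (about 20 degrees, tips forward).
- door (a joint): Door angle, rad: 0 = shut and latched, grows as it opens outwards, at most 1.95; 0.02 rad of travel below 0. Stays where it is left, but a small sprung switch plunger on the frame pushes it ajar (0.03 to 0.06) unless the latch holds it. The bolt meets the strike at about 0.07 and snaps in at about 0.01, with 6 to 12 N at door_push; push 2 to 4 mm past flush to be sure.
- door_hinge (a point): Foot of the door's vertical hinge axis, 44 mm above the bench. Axes turn with the door: x = its normal, pointing inwards (closing direction), -y runs from the hinge along the door to its free edge, z up. The outer face lies in the plane x = 0; the door is 16 mm thick, 44 to 178 mm above the bench, its free edge 178 mm from the axis.
- door_push (a point): A good spot to push on the door's outer face: 135 mm from the hinge axis, 162 mm above the bench (near the top edge, so that a gripper pointing down stays above door and roof); x inwards. White framed door with smoked window; the latch's blue thumb tab stands 10 mm proud of the outer face, 74 to 92 mm above the bench, 152 mm from the hinge axis.
- latch (a joint): How far the bevelled steel latch bolt in the door's free edge is pushed in, m: 0 = sprung fully out, about 0.0045 while riding over the strike, at most 0.009.
- amber_carrier: The carrier to load: white block 100 (x) by 60 (y) by 28 mm high with eight brown vials with black caps (tops at 48 mm) and a blue bow handle: a bar 68 mm long along x, 12 mm thick (y), 81 to 95 mm above the underside, in the middle. Loose, 0.15 to 0.31 kg. Origin in the middle of its underside, z up. It may stand in the lane either way round.
- clear_carrier: Another carrier of the same size and shape, with clear vials, white caps and a grey handle; stays where it is. Origin in the middle of its underside, the handle bar along x.
- solvent_bottle: Amber bottle with blue cap, 86 mm across, 190 mm high; origin at its foot.
- wash_bottle: White wash bottle with red cap and bent spout, 70 mm across, 175 mm high; origin at its foot.
- beaker: Small glass beaker, 64 mm across, 85 mm high; origin at its foot.
- tip_box: Blue pipette-tip box with clear lid, 84 x 122 x 80 mm; origin in the middle of its underside.
- cap_jar: Clear jar with black lid, 56 mm across, 60 mm high; origin at its foot.
- pipette: Grey and white pipette lying on the bench, about 210 mm long along x, 26 mm thick; origin on the bench under its grip.
Mind the look-alikes: they are no part of the job. What is shaped like the amber_carrier but purple is not meant.

How it is judged:
On the way, in this order (a step that is already met when the one before it is completed fails the run):
1. the blue-handled carrier stands flat in the tray's lane, let go (x of amber_carrier in the frame of tray_lane between -0.01 and 0.01 m and y of amber_carrier in the frame of tray_lane between -0.01 and 0.01 m and z of amber_carrier in the frame of tray_lane between -0.004 and 0.004 m and angle between amber_carrier's own z axis and vertical below 0.06 rad and angle between the x axis of amber_carrier and the x axis of tray_lane, either way round below 0.25 rad and contact force between the fingers and amber_carrier below 0.3 N), for 0.2 s.
2. the tray is fully home with the carrier in it (x of amber_carrier in the frame of tray_lane between -0.01 and 0.01 m and y of amber_carrier in the frame of tray_lane between -0.01 and 0.01 m and z of amber_carrier in the frame of tray_lane between -0.004 and 0.004 m and angle between amber_carrier's own z axis and vertical below 0.06 rad and angle between the x axis of amber_carrier and the x axis of tray_lane, either way round below 0.25 rad and value of joint tray below 0.005 m), for 0.2 s.
3. the door is shut and its latch bolt has sprung out behind the strike (all of step 2 and value of joint door below 0.012 rad and value of joint latch below 0.002 m), for 0.2 s.
At the end, for the whole second after the job is handed in: The blue-handled carrier stands flat in the tray's lane (within 10 mm of its middle, 4 mm of its floor, tilted under 0.06 rad, lengthways within 0.25 rad), the tray is within 5 mm of fully home, the door is within 0.012 rad of shut with the latch bolt sprung out to within 2 mm, all at rest (all of step 3 and velocity of joint door between -0.05 and 0.05 rad/s and linear speed of amber_carrier below 0.02 m/s); the robot touches nothing.
It fails at once if the carrier to load is tipped more than 0.5 rad (angle between amber_carrier's own z axis and vertical above 0.5 rad).
It fails at once if the other carrier is moved more than 30 mm or tipped (distance of clear_carrier from where it was at the start of the episode above 0.03 m or angle between clear_carrier's own z axis and vertical above 0.4 rad).
It fails at once if a bottle, the jar or the beaker is moved more than 30 mm or tipped (distance of any of solvent_bottle, wash_bottle, beaker, cap_jar from where it was at the start of the episode above 0.03 m or angle between any of solvent_bottle, wash_bottle, beaker, cap_jar's own z axis and vertical above 0.4 rad).
It fails at once if the tip box or the pipette is moved more than 30 mm (distance of any of tip_box, pipette from where it was at the start of the episode above 0.03 m or angle between tip_box's own z axis and vertical above 0.4 rad).
It also fails if it takes over 64 s, if anything falls off the work surface, if the arm or the gripper's body presses on something with over 40 N, if the wrist force passes 120 N, or if a joint passes its speed limit or range.

### The arm

A 6-joint arm with a two-finger parallel gripper is mounted at the origin on the work surface. World frame = base frame: x ahead of the robot, y to its left, z up, the work surface at z = 0. Lengths are in m, angles in rad, forces in N, time in s.
With the tool pointing down it reaches from about 0.3 to 0.775 m from the base axis. Payload 14.6 kg.
Tool frame: the origin (TCP) lies at the very end of the fingers, on their centre line; the grasp point (between the pads) lies 19 mm behind it; z points along the fingers, y is the direction in which the jaws open and shut (so a half turn about z gives the same grasp; the last joint's range is limited). The gripper opens to 94 mm and grips with 3 to 60 N. Pads are 16 mm wide; open, the fingers measure 119 mm over their backs; the gripper's body (75 mm by 177 mm) begins 78 mm behind the grasp point.
Start: joints at [1.142, 0.3, 1.521, -0, 1.321, -0.067], TCP at [0.195, 0.514, 0.205] pointing down, gripper open.
Joint ranges: [-3.03, 3.03], [-0.79, 2.21], [0.23, 2.52], [-1.04, 4.18], [0, 3.07], [-2.55, 2.55]. Speed limits (rad/s): [2.22, 2.22, 2.57, 3.14, 3.14, 3.14].

### API

Orientations are given as [roll, pitch, yaw] about the fixed x, y, z axes, in that order (R = Rz(yaw) Ry(pitch) Rx(roll)).
In Python, from station import get_obs, vision, hand_in gives the robot as it stands.
- The arm moves only by the tool play_rows, never from a script. Its argument "moves" is a list of rows, each an object with "claw": the opening, from 0 (shut) to 1 (fully open); "linear": the shift along the tool's x, y, z in mm, a list of three; "turn": the turn, a rotation vector about the tool's x, y, z in rad, a list of three. In form: [{"claw": claw, "linear": [tx, ty, tz], "turn": [ax, ay, az]}, ...]. A call has 1 to 8 rows; each row is the pose to reach, as a shift and turn from the pose measured when the call began, along the tool's axes at that moment; what a row does not reach only later rows make up. A row lasts 1/8 s, in which the tool goes at most 62.5 mm and 10.7 degrees, less where a joint would pass 70% of its speed; a pose out of reach is approached as far as the arm can. A call with a gripper value outside its range is refused whole. The fingers move at their own pace and stop on an object; "force" is the grip in N (left out, the last holds). Time passes only in rows, so rows that repeat a pose let the fingers close. It gives the time, the measured TCP pose, the force and the opening at its end, in the units of the state.
- get_obs(): the state, without advancing time (a new reading comes with each control period).
- vision.camera(name): name is "scene" or "top"; returns the picture (480x640x3 uint8, blue, green, red); there is no depth.
- vision.camera_info(name): a dict with "camera_matrix" (3x3 intrinsics, pixels), "rvec" (rotation vector, rad) and "tvec" (3), from world to camera coordinates, as OpenCV has them. Camera axes: x right, y down, z forward; pixel columns grow to the right and rows downward; lengths in m; the calibration is good to about 2 mm. A picture is of the moment at which its call begins. camera_info takes no time and is no camera call.
- hand_in(): hands the job in, once; it reports no verdict.
The state is a dict: "time_s": time; "qpos": joint angles; "joint_vel": joint speeds; "tau": joint torques, N m; "ee_pos": TCP position; "eef_rot": TCP orientation; "force": force on the tool from outside, world axes, zero at the start; "moment": the same for the moment, N m; "grip_width": finger opening in m.
Only numpy, scipy, OpenCV 4.12 (cv2) and the standard library are available. Lean on these libraries where they do the work, as an engineer would, in place of code of your own. Each camera call takes 0.05 s, during which the arm holds its last target.

## Working session

There is one attempt and no reset: what is moved stays moved. The work goes in short steps, Python scripts to look and compute and a tool call to move; the robot and the scene stay as the last step left them, time stands still between calls to the robot, and variables do not carry over. Pictures are saved under pics/ and viewed, and the job is handed in when it is done.

Besides the shell and the picture viewer there is one more tool, called as name(argument=value, ...) on one line, values as JSON. play_rows: Moves the arm, as the interface text tells. Its arguments: {"type":"object","properties":{"moves":{"type":"array","items":{"type":"object","properties":{"claw":{"type":"number"},"linear":{"type":"array","items":{"type":"number"}},"turn":{"type":"array","items":{"type":"number"}}}}},"force":{"type":"number"}},"required":["moves"]}

```bash
mkdir -p pics; ls; python3 - <<'E'
from station import get_obs, vision
import cv2
print(get_obs())
for n in("scene","top"):
    cv2.imwrite(f"pics/{n}0.png",vision.camera(n)); print(vision.camera_info(n))
E
```

```text
pics
{'time_s': 0.0, 'qpos': array([ 1.14239096e+00,  3.00455264e-01,  1.52157391e+00, -1.53994673e-06,
        1.32068398e+00, -6.66078817e-02]), 'joint_vel': array([ 2.78442363e-05,  1.67854293e-03, -1.42532952e-03, -8.64788941e-04,
        3.06725516e-03, -2.10646910e-04]), 'tau': array([-1.21148416e-03, -5.31798899e+01, -3.52741599e+01,  7.08138035e-02,
        2.45516788e-02, -1.04431924e-04]), 'ee_pos': array([0.19457652, 0.51415842, 0.20489805]), 'eef_rot': array([-3.14047454e+00, -7.30906700e-05,  2.77979551e+00]), 'force': array([-0.12835794,  0.007488  ,  0.19748505]), 'moment': array([-0.03493179, -0.03576615,  0.03184413]), 'grip_width': 0.0939028220079612}
{'camera_matrix': array([[481.20145207,   0.        , 314.79129275],
       [  0.        , 481.20145207, 238.47026734],
       [  0.        ,   0.        ,   1.        ]]), 'rvec': array([ 1.3587214 ,  2.30906933, -0.84552694]), 'tvec': array([ 0.4123855 , -0.25200322,  1.53092408])}
{'camera_matrix': array([[602.9491723 ,   0.        , 314.91001107],
       [  0.        , 602.9491723 , 233.2178071 ],
       [  0.        ,   0.        ,   1.        ]]), 'rvec': array([ 2.15929853, -2.14206842,  0.1567216 ]), 'tvec': array([-0.14578861,  0.56012238,  1.23785053])}
```

View pics/scene0.png

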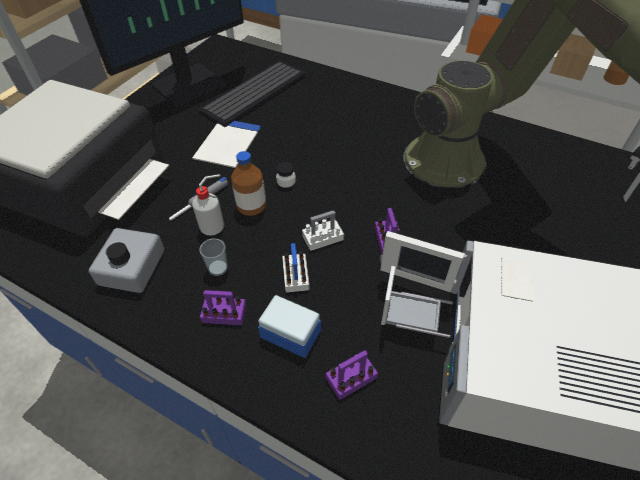

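View pics/top0.png

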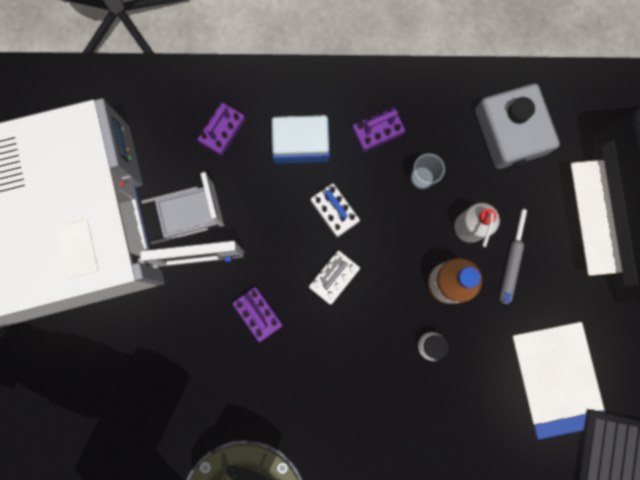

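```bash
cat > h.py <<'E'
import numpy as np, cv2
from station import get_obs, vision
from scipy.spatial.transform import Rotation as R
def cam(n):
    i=vision.camera_info(n);Rm=cv2.Rodrigues(i['rvec'])[0];return i['camera_matrix'],Rm,i['tvec']
def ray(n,uv):
    K,Rm,t=cam(n);d=Rm.T@np.linalg.solve(K,[uv[0],uv[1],1]);return -Rm.T@t,d
def onz(n,uv,z):
    o,d=ray(n,uv);return o+d*(z-o[2])/d[2]
def tri(uvs,uvt):
    A=[];b=[]
    for n,uv in(("scene",uvs),("top",uvt)):
        o,d=ray(n,uv);d/=np.linalg.norm(d);P=np.eye(3)-np.outer(d,d);A.append(P);b.append(P@o)
    return np.linalg.lstsq(np.vstack(A),np.hstack(b),rcond=None)[0]
def proj(n,p):
    i=vision.camera_info(n);return cv2.projectPoints(np.array(p,float).reshape(-1,3),i['rvec'],i['tvec'],i['camera_matrix'],None)[0][:,0]
E
python3 - <<'E'
import cv2
t=cv2.imread('pics/top0.png');s=cv2.imread('pics/scene0.png')
cv2.imwrite('pics/a1.png',cv2.resize(t[90:300,90:370],None,fx=2.8,fy=2.8,interpolation=cv2.INTER_CUBIC))
cv2.imwrite('pics/a2.png',cv2.resize(s[200:420,270:500],None,fx=2.7,fy=2.7,interpolation=cv2.INTER_CUBIC))
E
```

```text
(no output)
```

View pics/a1.png

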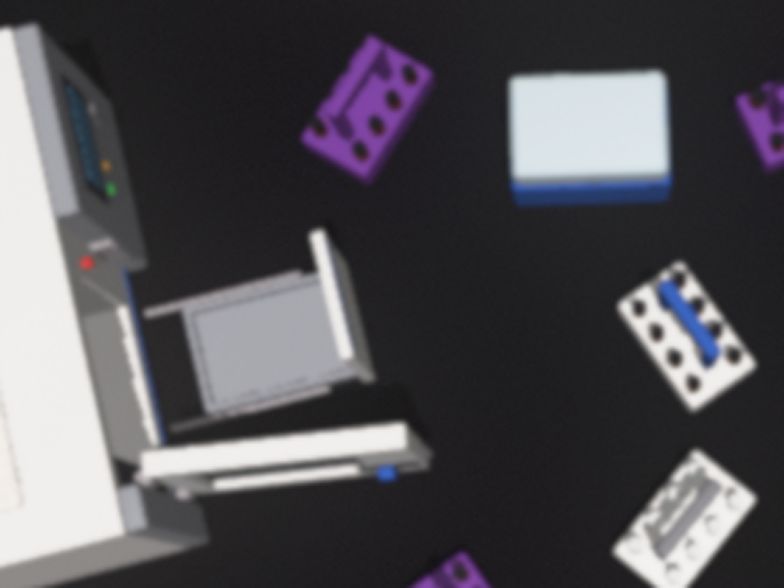

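View pics/a2.png

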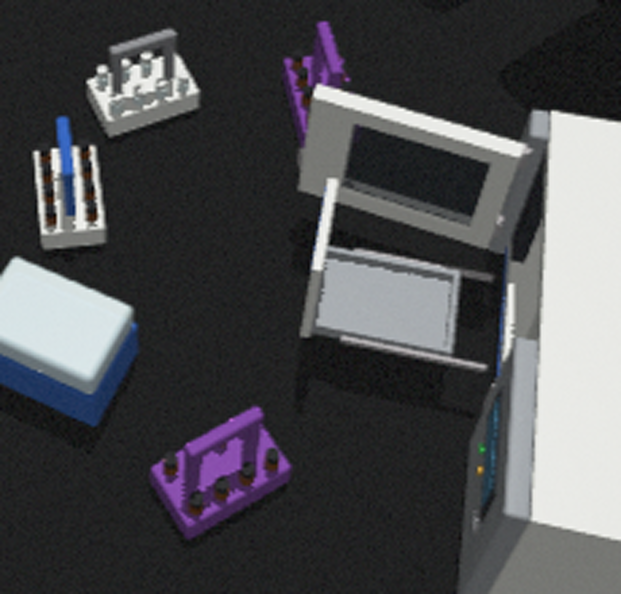

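```bash
cat > m.py <<'E'
from h import *
t=cv2.imread('pics/top0.png');s=cv2.imread('pics/scene0.png')
def blue(im,x0,y0,x1,y1):
    h=cv2.cvtColor(im,cv2.COLOR_BGR2HSV);m=cv2.inRange(h,(105,130,60),(128,255,255));q=np.zeros_like(m);q[y0:y1,x0:x1]=m[y0:y1,x0:x1];return q
m=blue(t,300,170,370,245);c=max(cv2.findContours(m,0,2)[0],key=cv2.contourArea)
r=cv2.minAreaRect(c);b=cv2.boxPoints(r);print(r,b)
# bar top z .095
b3=np.array([onz('top',p,.095) for p in b]);print(b3, 'ctr',b3.mean(0))
e=[np.linalg.norm(b3[1]-b3[0]),np.linalg.norm(b3[2]-b3[1])];print(e)
v=(b3[1]-b3[0]) if e[0]>e[1] else (b3[2]-b3[1]);print('yaw',np.arctan2(v[1],v[0]))
f=lambda u,v:(u/2.8+90,v/2.8+90)
A,B=[onz('top',f(*p),.149) for p in((325,230),(354,356))]
print('plate',A,B,np.linalg.norm(A-B),np.arctan2(*(B-A)[1::-1]))
for p in((187,308),(330,270),(212,412),(345,375)):print('lane',onz('top',f(*p),.05))
for p in((145,313),(300,272),(172,429),(328,388)):print('rail',onz('top',f(*p),.058))
g=lambda u,v:(u/2.7+270,v/2.7+200)
for p in((315,322),(328,250),(456,350),(460,272)):print('laneS',onz('scene',g(*p),.05))
# roof
for p in((18,30),(115,540)):print('roof',onz('top',f(*p),.185))
# door top outer/inner edges z=.178
for p in((143,455),(405,425),(408,445),(140,477)):print('door',onz('top',f(*p),.178))
for p in((316,87),(300,188),(525,148)):print('doorS',onz('scene',g(*p),.178))
E
python3 m.py
```

```text
((335.9599609375, 203.7799835205078), (31.199995040893555, 7.399999141693115), 53.13010025024414) [[323.63998 193.51999]
 [329.55997 189.07999]
 [348.27994 214.03998]
 [342.35995 218.47998]]
[[ 0.63563836 -0.1582941   0.095     ]
 [ 0.64501559 -0.17036814  0.095     ]
 [ 0.59347587 -0.20871446  0.095     ]
 [ 0.58420891 -0.19666723  0.095     ]] ctr [ 0.61458468 -0.18351098  0.095     ]
[np.float64(0.01528773614399881), np.float64(0.06424004824424087)]
yaw -2.5019330362439773
plate [0.66507065 0.07368407 0.149     ] [0.57573451 0.05064564 0.149     ] 0.09225895652042579 -2.889206823111377
lane [0.62800003 0.19380445 0.05      ]
lane [0.65826499 0.08682005 0.05      ]
lane [0.54889416 0.17158939 0.05      ]
lane [0.5777839  0.07293659 0.05      ]
rail [0.62234128 0.22300125 0.058     ]
rail [0.65476714 0.10792715 0.058     ]
rail [0.53483964 0.1987748  0.058     ]
rail [0.56661458 0.08396959 0.058     ]
laneS [0.65036814 0.08333421 0.05      ]
laneS [0.57791074 0.06373864 0.05      ]
laneS [0.6180568  0.19737654 0.05      ]
laneS [0.54349596 0.17385275 0.05      ]
roof [0.7957494  0.28345527 0.185     ]
roof [0.44504793 0.1989518  0.185     ]
door [0.50243164 0.18517358 0.178     ]
door [0.52414911 0.01027414 0.178     ]
door [0.51063743 0.0079064  0.178     ]
door [0.48762602 0.18646704 0.178     ]
doorS [0.51483268 0.01025338 0.178     ]
doorS [0.61837162 0.04220862 0.178     ]
doorS [0.4933283 0.1863904 0.178    ]
```

```bash
python3 - <<'E'
import cv2
t=cv2.imread('pics/top0.png');s=cv2.imread('pics/scene0.png')
cv2.imwrite('pics/b1.png',cv2.resize(t[165:265,130:250],None,fx=6,fy=6,interpolation=cv2.INTER_CUBIC))
cv2.imwrite('pics/b2.png',cv2.resize(s[255:345,375:475],None,fx=6,fy=6,interpolation=cv2.INTER_CUBIC))
E
```

```text
(no output)
```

View pics/b1.png

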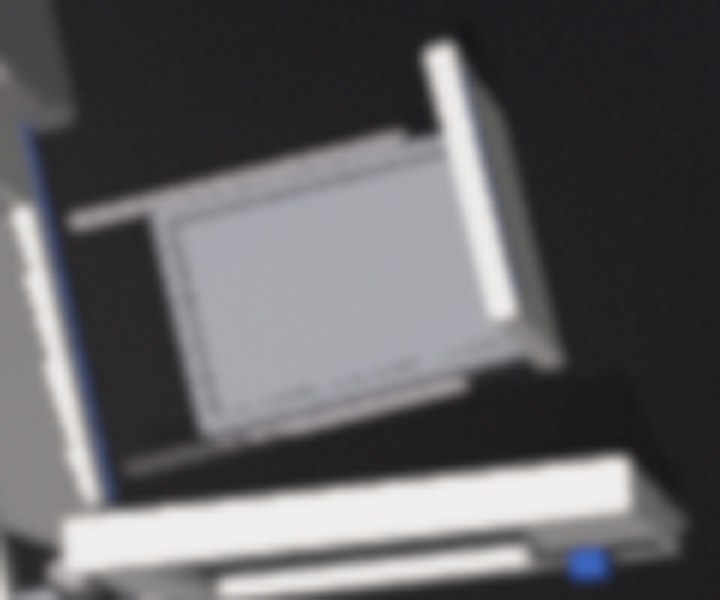

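View pics/b2.png

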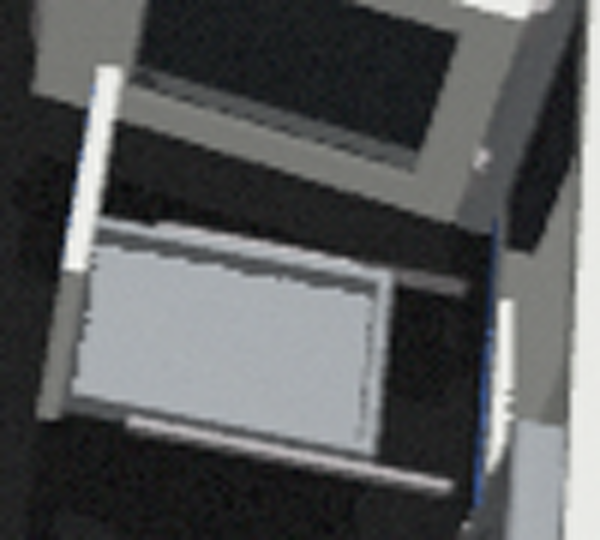

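```bash
python3 - <<'E'
from h import *
o=lambda n:ray(n,(0,0))[0]
print('cams',o('top'),o('scene'))
f=lambda u,v:(u/6+130,v/6+165)
g=lambda u,v:(u/6+375,v/6+255)
a=1.835;X=np.array([np.cos(a),np.sin(a)]);Y=np.array([-X[1],X[0]])
def sh(l,n,uv,z):
    p=onz(n,uv,z);print(l,z,p[:2].round(4),'sx %.4f sy %.4f'%(p[:2]@X,p[:2]@Y))
P=[("plate far outer",'top',f(455,40),.149),("plate near outer",'top',f(518,318),.149),("plate far in",'top',f(424,50),.149),("plate near in",'top',f(490,318),.149),
("rear far fl",'top',f(178,222),.05),("rear near",'top',f(213,412),.058),("far",'top',f(440,150),.05),("near front",'top',f(515,347),.058),
("outer rear far",'top',f(150,208),.058),("outer rear near",'top',f(200,440),.058),
("S rear-near(hinge) fl",'scene',g(372,295),.05),("S rear-far",'scene',g(360,445),.058),("S front near",'scene',g(95,247),.05),("S front far",'scene',g(78,398),.058),
("S platetop far in",'scene',g(120,68),.149),("S platetop out",'scene',g(98,68),.149),("S pt",'scene',g(85,270),.149),("S pt out",'scene',g(63,270),.149),
("S outer rear far",'scene',g(378,455),.058),("S outer rear hinge",'scene',g(394,270),.058),
]
for p in P: sh(*p)
E
```

```text
cams [ 0.38211158 -0.13586056  1.30491302] [1.21613873 0.22881628 1.02271484]
plate far outer 0.149 [0.666  0.0742] sx -0.1023 sy -0.6623
plate near outer 0.149 [0.574  0.0508] sx -0.1009 sy -0.5674
plate far in 0.149 [0.6626 0.0842] sx -0.0918 sy -0.6616
plate near in 0.149 [0.574  0.0598] sx -0.0921 sy -0.5697
rear far fl 0.05 [0.6237 0.1875] sx 0.0181 sy -0.6511
rear near 0.058 [0.5551 0.1704] sx 0.0195 sy -0.5804
far 0.05 [0.6504 0.0962] sx -0.0770 sy -0.6530
near front 0.058 [0.5789 0.0662] sx -0.0873 sy -0.5761
outer rear far 0.058 [0.6271 0.1955] sx 0.0249 sy -0.6564
outer rear near 0.058 [0.5453 0.1745] sx 0.0260 sy -0.5719
S rear-near(hinge) fl 0.05 [0.5563 0.1702] sx 0.0190 sy -0.5814
S rear-far 0.058 [0.6261 0.1896] sx 0.0196 sy -0.6539
S front near 0.05 [0.588  0.0665] sx -0.0894 sy -0.5849
S front far 0.058 [0.6585 0.0894] sx -0.0857 sy -0.6590
S platetop far in 0.149 [0.5745 0.0593] sx -0.0928 sy -0.5701
S platetop out 0.149 [0.5785 0.0521] sx -0.1008 sy -0.5720
S pt 0.149 [0.6625 0.0838] sx -0.0922 sy -0.6614
S pt out 0.149 [0.6662 0.0769] sx -0.0997 sy -0.6632
S outer rear far 0.058 [0.6268 0.1969] sx 0.0264 sy -0.6565
S outer rear hinge 0.058 [0.5468 0.1742] sx 0.0254 sy -0.5733
```

```bash
python3 - <<'E'
import cv2
t=cv2.imread('pics/top0.png');s=cv2.imread('pics/scene0.png')
cv2.imwrite('pics/c1.png',cv2.resize(t[170:250,290:380],None,fx=8,fy=8,interpolation=cv2.INTER_CUBIC)[:600])
cv2.imwrite('pics/c2.png',cv2.resize(s[235:300,260:330],None,fx=8,fy=8,interpolation=cv2.INTER_CUBIC))
E
```

```text
(no output)
```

View pics/c1.png

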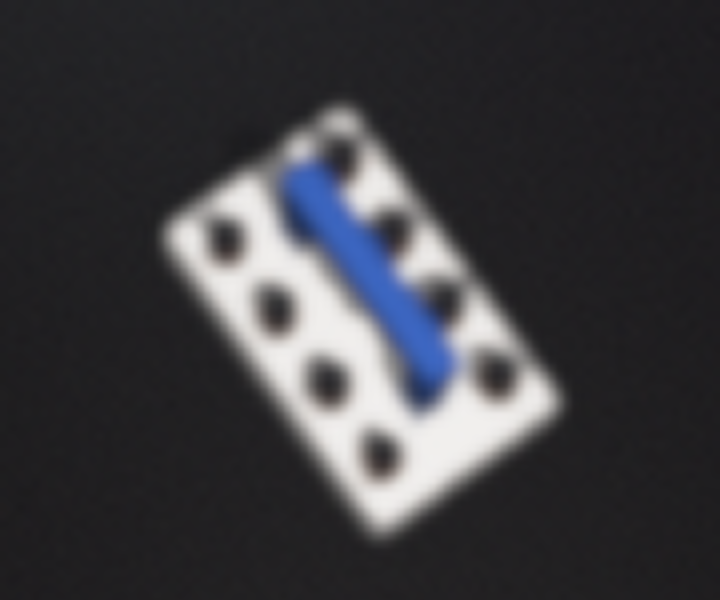

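View pics/c2.png

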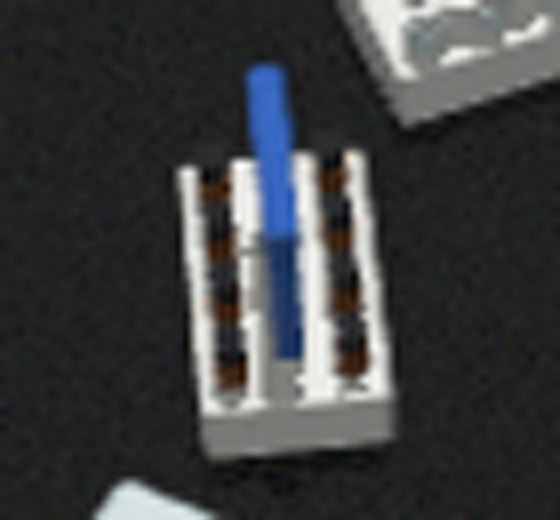

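```bash
python3 - <<'E'
from h import *
f=lambda u,v:(u/8+290-.44,v/8+170-.44)
g=lambda u,v:(u/8+260-.44,v/8+235-.44)
c=np.array([onz('top',f(*p),.028) for p in((345,100),(562,403),(378,540),(162,230))]);print(c[:,:2],c.mean(0))
for i in range(4):
    d=c[(i+1)%4]-c[i];print(np.linalg.norm(d),np.arctan2(d[1],d[0]))
c=np.array([onz('scene',g(*p),.028) for p in((180,170),(368,150),(395,398),(205,415))]);print(c[:,:2],c.mean(0))
for i in range(4):
    d=c[(i+1)%4]-c[i];print(np.linalg.norm(d),np.arctan2(d[1],d[0]))
for n,p in(('top',f(303,180)),('top',f(437,365)),('scene',g(266,72)),('scene',g(282,228))):print(onz(n,p,.095))
E
```

```text
[[ 0.67514637 -0.17898081]
 [ 0.59255438 -0.23750331]
 [ 0.55504928 -0.18821943]
 [ 0.63888562 -0.12976923]] [ 0.61540891 -0.18361819  0.028     ]
0.10122410397924322 -2.5251357513912347
0.06193168891027373 2.2213012498122184
0.10220058292926755 0.6088402595752985
0.06112790989756054 -0.9357751590595692
[[ 0.59564973 -0.23573823]
 [ 0.55898847 -0.18599255]
 [ 0.63968173 -0.12955882]
 [ 0.67362141 -0.17814499]] [ 0.61698534 -0.18235865  0.028     ]
0.061795469261240146 2.2059084964798163
0.09846913155697014 0.6102970972058898
0.05926650255972994 -0.9610468551857846
0.09693587441403319 -2.5053997703461905
[ 0.63875274 -0.16604477  0.095     ]
[ 0.59103932 -0.20037511  0.095     ]
[ 0.59187684 -0.20128731  0.095     ]
[ 0.64142068 -0.16585454  0.095     ]
```

```bash
cat >> h.py <<'E'
def need(pos,yaw,lean=None):
    ob=get_obs();R0=R.from_euler('xyz',ob['eef_rot'])
    Rt=R.from_euler('xyz',[np.pi,0,yaw]) if lean is None else lean
    print('t',ob['time_s'],'at',ob['ee_pos'].round(4),ob['eef_rot'].round(3),'F',ob['force'].round(2))
    print(' linear',(R0.inv().apply(np.array(pos)-ob['ee_pos'])*1000).round(1),'turn',(R0.inv()*Rt).as_rotvec().round(3))
E
python3 -c "
from h import *
need([.6155,-.1833,.22],.618)"
```

```text
t 0.1 at [0.1946 0.5142 0.2049] [-3.141 -0.     2.78 ] F [-0.2  -0.45  0.18]
 linear [-640.5 -503.4  -14.6] turn [-1.000e-03  1.000e-03  2.162e+00]
```

play_rows(moves=[{"claw":1,"linear":[0,0,-50],"turn":[0,0,0.15]},{"claw":1,"linear":[0,0,-100],"turn":[0,0,0.3]},{"claw":1,"linear":[0,0,-110],"turn":[0,0,0.4]}])

```text
time_s: 0.48
ee_pos: [0.1949, 0.5148, 0.3182]
eef_rot: [3.138, -0.001, 2.376]
force: [-0.5, -0.3, -0.5]
grip_width: 0.0941
```

```bash
python3 -c "
from h import *
need([.6155,-.1833,.25],.618)"
```

```text
t 0.475 at [0.1949 0.5148 0.3182] [ 3.138e+00 -1.000e-03  2.376e+00] F [-0.52 -0.29 -0.54]
 linear [-787.2 -211.9   66.5] turn [ 1.000e-03 -4.000e-03  1.758e+00]
```

play_rows(moves=[{"claw":1,"linear":[-59,-16,0],"turn":[0,0,0.15]},{"claw":1,"linear":[-118,-32,0],"turn":[0,0,0.3]},{"claw":1,"linear":[-177,-48,0],"turn":[0,0,0.45]},{"claw":1,"linear":[-236,-64,0],"turn":[0,0,0.6]},{"claw":1,"linear":[-295,-80,0],"turn":[0,0,0.75]},{"claw":1,"linear":[-354,-96,0],"turn":[0,0,0.9]},{"claw":1,"linear":[-413,-112,0],"turn":[0,0,1.05]},{"claw":1,"linear":[-472,-127,0],"turn":[0,0,1.2]}])

```text
time_s: 1.48
ee_pos: [0.4476, 0.0942, 0.3172]
eef_rot: [3.141, -0.004, 1.171]
force: [-1.3, 1.1, 0.1]
grip_width: 0.094
```

```bash
python3 -c "
from h import *
need([.6155,-.1833,.2],.618)"
```

```text
t 1.475 at [0.4476 0.0942 0.3172] [ 3.141 -0.004  1.171] F [-1.31  1.08  0.13]
 linear [-190.6  262.7  116.5] turn [-0.001 -0.004  0.553]
```

play_rows(moves=[{"claw":1,"linear":[-38,52,20],"turn":[0,0,0.12]},{"claw":1,"linear":[-76,105,40],"turn":[0,0,0.24]},{"claw":1,"linear":[-114,157,60],"turn":[0,0,0.36]},{"claw":1,"linear":[-152,210,80],"turn":[0,0,0.48]},{"claw":0.7,"linear":[-191,263,110],"turn":[0,-0.004,0.553]},{"claw":0.7,"linear":[-191,263,116],"turn":[0,-0.004,0.553]},{"claw":0.7,"linear":[-191,263,116],"turn":[0,-0.004,0.553]}])

```text
time_s: 2.35
ee_pos: [0.6152, -0.1852, 0.1976]
eef_rot: [-3.137, 0.003, 0.616]
force: [0.7, 0.5, 0.4]
grip_width: 0.0677
```

```bash
python3 -c "
from h import *
need([.6155,-.1833,.069],.618)
t=vision.camera('top');s=vision.camera('scene')
a=cv2.resize(t[110:310,250:450],None,fx=2,fy=2);b=cv2.resize(s[180:380,220:420],None,fx=2,fy=2)
cv2.imwrite('pics/d.png',np.hstack([a,b]))"
```

```text
t 2.35 at [ 0.6152 -0.1852  0.1976] [-3.137e+00  3.000e-03  6.160e-01] F [0.73 0.46 0.43]
 linear [  1.7  -0.8 128.6] turn [-0.004  0.003 -0.002]
```

View pics/d.png

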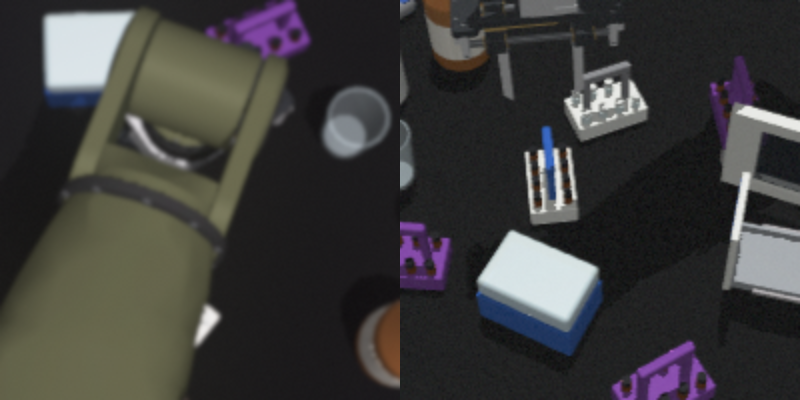

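```bash
python3 -c "
from h import *
print(proj('scene',get_obs()['ee_pos']))"
```

```text
[[291.87246798 224.32456204]]
```

play_rows(moves=[{"claw":0.7,"linear":[2,-1,40],"turn":[-0.004,0.003,0]},{"claw":0.6,"linear":[2,-1,80],"turn":[-0.004,0.003,0]},{"claw":0.6,"linear":[2,-1,110],"turn":[-0.004,0.003,0]},{"claw":0.5,"linear":[2,-1,128],"turn":[-0.004,0.003,0]},{"claw":0.5,"linear":[2,-1,128.5],"turn":[-0.004,0.003,0]},{"claw":0.5,"linear":[2,-1,128.5],"turn":[-0.004,0.003,0]}])

```text
time_s: 3.2
ee_pos: [0.617, -0.1813, 0.0737]
eef_rot: [3.137, -0.003, 0.618]
force: [0.4, -0.3, 0.8]
grip_width: 0.047
```

```bash
python3 -c "
from h import *
need([.6155,-.1833,.069],.618)
s=vision.camera('scene')
cv2.imwrite('pics/e.png',cv2.resize(s[180:330,220:370],None,fx=4,fy=4))"
```

```text
t 3.2 at [ 0.617  -0.1813  0.0737] [ 3.137e+00 -3.000e-03  6.180e-01] F [ 0.36 -0.33  0.77]
 linear [-2.4  0.7  4.7] turn [ 0.005 -0.003  0.   ]
```

View pics/e.png

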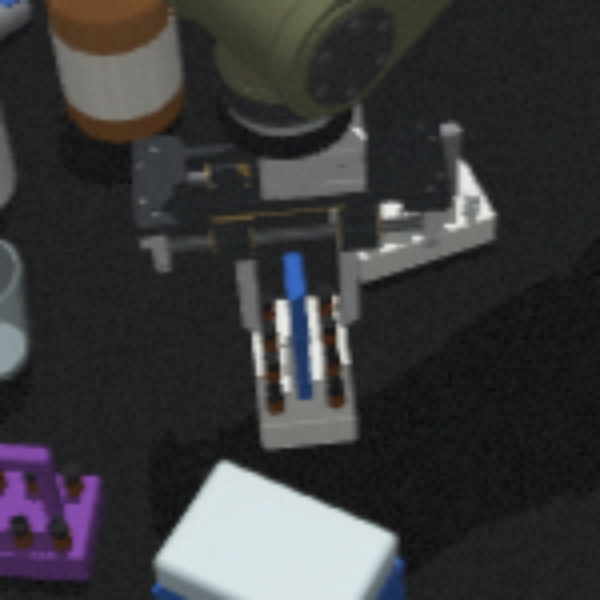

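play_rows(force=20, moves=[{"claw":0.5,"linear":[-2,0.5,4.5],"turn":[0.005,-0.003,0]},{"claw":0.5,"linear":[-2,0.5,4.5],"turn":[0.005,-0.003,0]},{"claw":0,"linear":[-2,0.5,4.5],"turn":[0.005,-0.003,0]},{"claw":0,"linear":[-2,0.5,4.5],"turn":[0.005,-0.003,0]},{"claw":0,"linear":[-2,0.5,4.5],"turn":[0.005,-0.003,0]},{"claw":0,"linear":[-2,0.5,4.5],"turn":[0.005,-0.003,0]},{"claw":0,"linear":[-2,0.5,4.5],"turn":[0.005,-0.003,0]}])

```text
time_s: 4.12
ee_pos: [0.6157, -0.183, 0.0691]
eef_rot: [-3.141, -0.0, 0.618]
force: [0.5, 0.2, -0.3]
grip_width: 0.0122
```

play_rows(force=30, moves=[{"claw":0,"linear":[0,0,-15],"turn":[0,0,0]},{"claw":0,"linear":[0,0,-40],"turn":[0,0,0]},{"claw":0,"linear":[0,0,-75],"turn":[0,0,0]},{"claw":0,"linear":[0,0,-110],"turn":[0,0,0]},{"claw":0,"linear":[0,0,-145],"turn":[0,0,0]},{"claw":0,"linear":[0,0,-180],"turn":[0,0,0]},{"claw":0,"linear":[0,0,-215],"turn":[0,0,0]},{"claw":0,"linear":[0,0,-240],"turn":[0,0,0]}])

```text
time_s: 5.12
ee_pos: [0.6155, -0.1831, 0.3119]
eef_rot: [3.14, -0.002, 0.618]
force: [0.1, 0.2, -3.3]
grip_width: 0.0117
```

```bash
python3 -c "
from h import *
need([.6045,.1257,.31],1.835)
print(get_obs()['grip_width'])
s=vision.camera('scene')
cv2.imwrite('pics/f.png',cv2.resize(s[100:300,200:400],None,fx=3,fy=3))"
```

```text
t 5.125 at [ 0.6155 -0.1831  0.3119] [ 3.14e+00 -2.00e-03  6.18e-01] F [ 0.11  0.18 -3.33]
 linear [ 169.9 -258.     1.9] turn [ 2.000e-03 -1.000e-03 -1.217e+00]
0.011693535198652792
```

View pics/f.png

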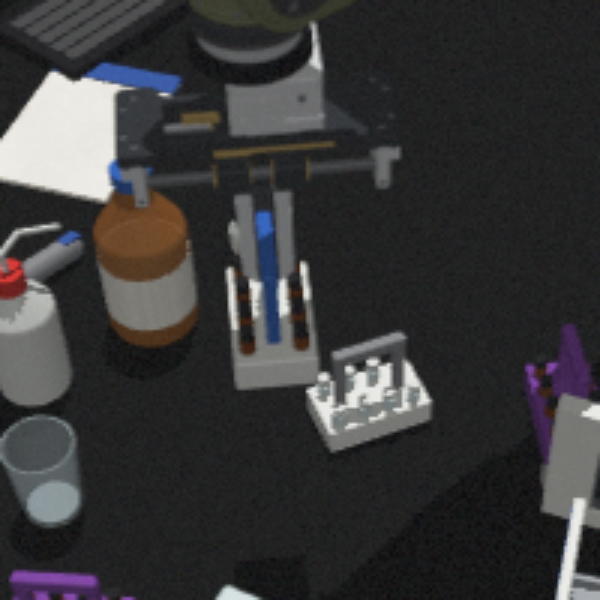

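play_rows(moves=[{"claw":0,"linear":[10,-15,0],"turn":[0,0,-0.08]},{"claw":0,"linear":[32,-48,0],"turn":[0,0,-0.23]},{"claw":0,"linear":[57,-86,0],"turn":[0,0,-0.4]},{"claw":0,"linear":[82,-125,0],"turn":[0,0,-0.57]},{"claw":0,"linear":[107,-163,0],"turn":[0,0,-0.74]},{"claw":0,"linear":[132,-201,0],"turn":[0,0,-0.91]},{"claw":0,"linear":[152,-232,0],"turn":[0,0,-1.07]},{"claw":0,"linear":[164,-250,0],"turn":[0,0,-1.17]}])

```text
time_s: 6.18
ee_pos: [0.6042, 0.1174, 0.3146]
eef_rot: [3.136, 0.003, 1.794]
force: [0.1, -0.4, -2.4]
grip_width: 0.0118
```

```bash
python3 -c "
from h import *
need([.6045,.1257,.28],1.835)"
```

```text
t 6.175 at [0.6042 0.1174 0.3146] [3.136e+00 3.000e-03 1.794e+00] F [ 0.06 -0.36 -2.38]
 linear [ 8.1  2.  34.6] turn [ 0.005  0.003 -0.041]
```

play_rows(moves=[{"claw":0,"linear":[5,1,15],"turn":[0.005,0.003,-0.03]},{"claw":0,"linear":[8,2,40],"turn":[0.005,0.003,-0.041]},{"claw":0,"linear":[8,2,65],"turn":[0.005,0.003,-0.041]},{"claw":0,"linear":[8,2,75],"turn":[0.005,0.003,-0.041]},{"claw":0,"linear":[8,2,75],"turn":[0.005,0.003,-0.041]},{"claw":0,"linear":[8,2,75],"turn":[0.005,0.003,-0.041]}])

```text
time_s: 6.92
ee_pos: [0.6051, 0.1253, 0.2406]
eef_rot: [3.14, -0.0, 1.834]
force: [0.1, 0.1, -2.6]
grip_width: 0.0116
```

```bash
python3 -c "
from h import *
need([.6045,.1257,.119],1.835)
s=vision.camera('scene');t=vision.camera('top')
cv2.imwrite('pics/g.png',np.hstack([cv2.resize(s[180:360,340:490],None,fx=2.6,fy=2.6),cv2.resize(t[120:300,130:280],None,fx=2.6,fy=2.6)]))
cv2.imwrite('pics/gs.png',s)"
```

```text
t 6.925 at [0.6051 0.1253 0.2406] [ 3.14  -0.     1.834] F [ 0.14  0.1  -2.65]
 linear [  0.5  -0.6 121.6] turn [ 0.002 -0.    -0.001]
```

View pics/g.png

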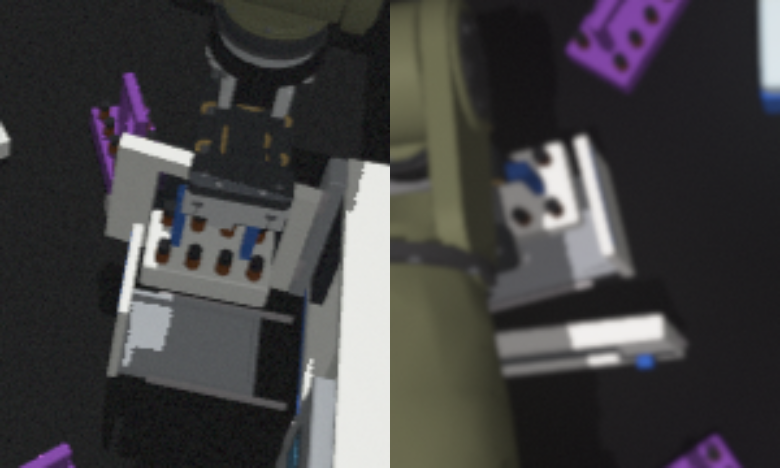

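```bash
python3 -c "
from h import *
s=cv2.imread('pics/gs.png')
c=np.array([.6051,.1253]);a=1.834;X=np.array([np.cos(a),np.sin(a)]);Y=np.array([-X[1],X[0]])
im=cv2.resize(s[180:360,340:490],None,fx=4,fy=3.3)
im=cv2.resize(s[220:320,370:470],None,fx=6,fy=6)
for z in(.1716,.1996):
  for p in proj('scene',[[*(c+sx*X*.05+sy*Y*.03),z] for sx,sy in((1,1),(1,-1),(-1,-1),(-1,1))]):
    cv2.circle(im,(int((p[0]-370)*6),int((p[1]-220)*6)),4,(0,0,255),-1)
cv2.imwrite('pics/g2.png',im)"
```

```text
(no output)
```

View pics/g2.png

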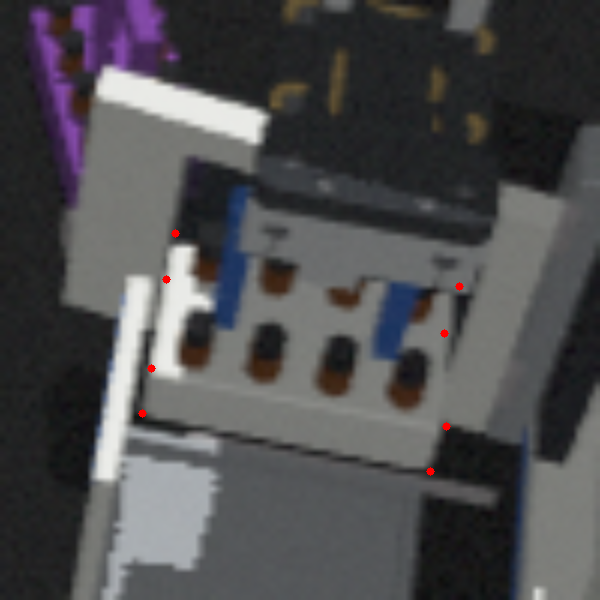

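play_rows(moves=[{"claw":0,"linear":[0.5,-0.5,15],"turn":[0.002,0,0]},{"claw":0,"linear":[0.5,-0.5,40],"turn":[0.002,0,0]},{"claw":0,"linear":[0.5,-0.5,65],"turn":[0.002,0,0]},{"claw":0,"linear":[0.5,-0.5,90],"turn":[0.002,0,0]},{"claw":0,"linear":[0.5,-0.5,105],"turn":[0.002,0,0]},{"claw":0,"linear":[0.5,-0.5,111],"turn":[0.002,0,0]},{"claw":0,"linear":[0.5,-0.5,111],"turn":[0.002,0,0]}])

```text
time_s: 7.9
ee_pos: [0.6047, 0.1259, 0.1297]
eef_rot: [-3.141, -0.0, 1.834]
force: [0.6, -0.4, -3.0]
grip_width: 0.0119
```

```bash
python3 -c "
from h import *
need([.6045,.1257,.119],1.835)
s=vision.camera('scene')
cv2.imwrite('pics/i.png',cv2.resize(s[230:330,370:470],None,fx=6,fy=6))"
```

```text
t 7.9 at [0.6047 0.1259 0.1297] [-3.141 -0.     1.834] F [ 0.64 -0.41 -2.95]
 linear [-0.2 -0.3 10.7] turn [-0.    -0.    -0.001]
```

View pics/i.png

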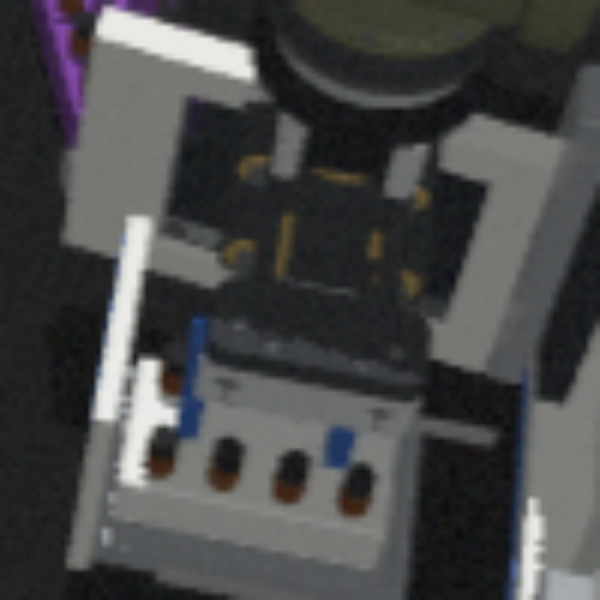

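Carrier hovers over the lane, between plate (left, x≈110) and rear stop (x≈400), parallel with both. Lowering the last bit.

play_rows(moves=[{"claw":0,"linear":[0,0,3],"turn":[0,0,0]},{"claw":0,"linear":[0,0,6],"turn":[0,0,0]},{"claw":0,"linear":[0,0,8],"turn":[0,0,0]},{"claw":0,"linear":[0,0,9.5],"turn":[0,0,0]},{"claw":0,"linear":[0,0,10.5],"turn":[0,0,0]},{"claw":0,"linear":[0,0,10.5],"turn":[0,0,0]}])

```text
time_s: 8.7
ee_pos: [0.6049, 0.1259, 0.1196]
eef_rot: [3.141, -0.0, 1.834]
force: [-1.0, 1.1, -2.3]
grip_width: 0.0118
```

play_rows(moves=[{"claw":0,"linear":[0,0,1],"turn":[0,0,0]},{"claw":0,"linear":[0,0,2],"turn":[0,0,0]},{"claw":0,"linear":[0,0,2],"turn":[0,0,0]}])

```text
time_s: 9.07
ee_pos: [0.6056, 0.1261, 0.1188]
eef_rot: [3.139, 0.0, 1.834]
force: [0.2, 0.3, 5.8]
grip_width: 0.0116
```

Contact at full support. Release, opening only partway.

play_rows(moves=[{"claw":0.15,"linear":[0,0,0],"turn":[0,0,0]},{"claw":0.3,"linear":[0,0,0],"turn":[0,0,0]},{"claw":0.4,"linear":[0,0,0],"turn":[0,0,0]},{"claw":0.4,"linear":[0,0,0],"turn":[0,0,0]},{"claw":0.4,"linear":[0,0,0],"turn":[0,0,0]}])

```text
time_s: 9.7
ee_pos: [0.6056, 0.126, 0.1188]
eef_rot: [3.139, 0.0, 1.834]
force: [0.4, -0.7, 0.5]
grip_width: 0.0375
```

play_rows(moves=[{"claw":0.4,"linear":[0,0,-15],"turn":[0,0,0]},{"claw":0.4,"linear":[0,0,-45],"turn":[0,0,0]},{"claw":0.4,"linear":[0,0,-90],"turn":[0,0,0]},{"claw":0.3,"linear":[0,0,-140],"turn":[0,0,0]},{"claw":0,"linear":[0,0,-160],"turn":[0,0,0]}])

```text
time_s: 10.32
ee_pos: [0.6055, 0.1261, 0.2834]
eef_rot: [3.134, 0.001, 1.834]
force: [0.1, 0.7, 0.2]
grip_width: 0.0214
```

```bash
python3 -c "
from h import *
print(get_obs())
s=vision.camera('scene');cv2.imwrite('pics/js.png',s)
cv2.imwrite('pics/j.png',cv2.resize(s[230:330,370:470],None,fx=6,fy=6))"
```

```text
{'time_s': 10.325, 'qpos': array([ 1.45947093e-01,  4.10812800e-01,  1.19388352e+00,  2.14341913e-04,
        1.52883989e+00, -1.17653378e-01]), 'joint_vel': array([-1.27877814e-03, -3.46153879e-02, -2.31560018e-01,  2.06901073e-04,
        3.09045012e-01, -1.03425480e-03]), 'tau': array([ 2.37918261e-02, -6.31850410e+01, -3.76976967e+01,  7.57392892e-02,
       -1.63307120e-01, -3.06591928e-04]), 'ee_pos': array([0.60554779, 0.1260627 , 0.28343504]), 'eef_rot': array([3.13356676e+00, 7.32934320e-04, 1.83438573e+00]), 'force': array([0.14022547, 0.66190704, 0.1870714 ]), 'moment': array([-0.07565278,  0.06452016, -0.02985324]), 'grip_width': 0.02144409076398999}
```

View pics/j.png

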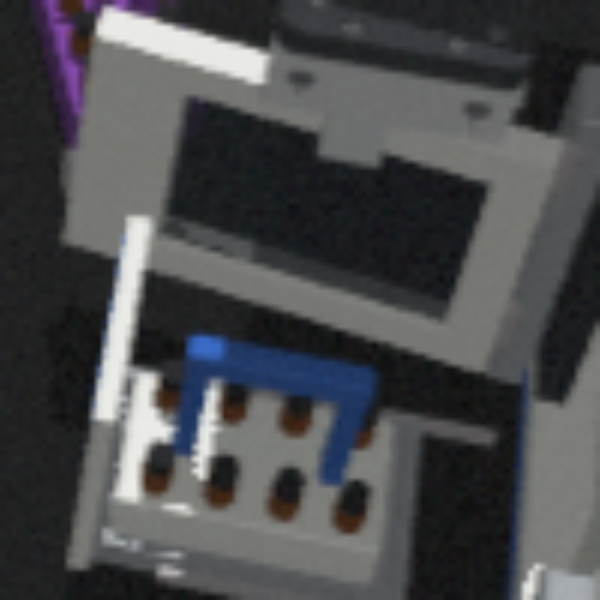

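```bash
python3 -c "
from h import *
g=lambda u,v:(u/6+370-.4,v/6+230-.4)
a=1.835;X=np.array([np.cos(a),np.sin(a)]);Y=np.array([-X[1],X[0]])
L=X*-.0365+Y*-.6165
for p,z in((( 190,348),.145),((375,376),.145),((115,503),.078),((375,548),.078)):
  q=onz('scene',g(*p),z)[:2]-L;print((q@X).round(4),(q@Y).round(4))"
```

```text
-0.0348 -0.0045
0.0313 -0.0009
-0.0508 -0.0339
0.0455 -0.0302
```

```bash
cat >> h.py <<'E'
a=1.835;X=np.array([np.cos(a),np.sin(a)]);Y=np.array([-X[1],X[0]])
def sneed(sx,sy,z,pitch=-.35,yaw=1.835):
    p=X*sx+Y*sy;need([*p,z],0,R.from_euler('xyz',[np.pi,pitch,yaw]))
def where():
    ob=get_obs();p=ob['ee_pos'];print('t %.3f sx %.4f sy %.4f z %.4f'%(ob['time_s'],p[:2]@X,p[:2]@Y,p[2]),'F along X %.1f'%(ob['force'][:2]@X),ob['force'].round(1),ob['eef_rot'].round(3))
E
python3 -c "
from h import *
where();sneed(-.145,-.6155,.28)"
```

```text
t 10.375 sx -0.0365 sy -0.6177 z 0.2848 F along X 0.5 [0.2 0.6 2.9] [3.132e+00 1.000e-03 1.834e+00]
t 10.375 at [0.6058 0.1261 0.2848] [3.132e+00 1.000e-03 1.834e+00] F [0.16 0.61 2.88]
 linear [-108.5   -2.2    4.9] turn [0.01  0.351 0.001]
```

play_rows(moves=[{"claw":0,"linear":[-40,-2,-10],"turn":[0,0,0]},{"claw":0,"linear":[-80,-2,-10],"turn":[0.01,0.1,0]},{"claw":0,"linear":[-108,-2,0],"turn":[0.01,0.25,0]},{"claw":0,"linear":[-108,-2,5],"turn":[0.01,0.351,0]},{"claw":0,"linear":[-108,-2,5],"turn":[0.01,0.351,0]},{"claw":0,"linear":[-108,-2,5],"turn":[0.01,0.351,0]}])

```text
time_s: 11.12
ee_pos: [0.6321, 0.0219, 0.2806]
eef_rot: [3.141, -0.348, 1.837]
force: [-0.3, -0.1, -0.8]
grip_width: 0.0005
```

```bash
python3 -c "
from h import *
where();print(get_obs()['grip_width']);sneed(-.145,-.6155,.13)"
```

```text
t 11.125 sx -0.1439 sy -0.6159 z 0.2806 F along X -0.0 [-0.3 -0.1 -0.8] [ 3.141 -0.348  1.837]
0.0005451332875306522
t 11.125 at [0.6321 0.0219 0.2806] [ 3.141 -0.348  1.837] F [-0.31 -0.12 -0.81]
 linear [-52.3  -0.4 141.2] turn [-0.     0.002  0.002]
```

play_rows(moves=[{"claw":0,"linear":[-13,0,35],"turn":[0,0,0]},{"claw":0,"linear":[-28,0,75],"turn":[0,0,0]},{"claw":0,"linear":[-43,0,115],"turn":[0,0,0]},{"claw":0,"linear":[-52,0,141],"turn":[0,0,0]},{"claw":0,"linear":[-52,0,141],"turn":[0,0,0]},{"claw":0,"linear":[-52,0,141],"turn":[0,0,0]}])

```text
time_s: 11.88
ee_pos: [0.633, 0.0217, 0.1323]
eef_rot: [3.138, -0.346, 1.839]
force: [1.2, 1.4, 0.8]
grip_width: 0.0007
```

```bash
python3 -c "
from h import *
where();sneed(-.045,-.6155,.13)
s=vision.camera('scene')
cv2.imwrite('pics/k.png',cv2.resize(s[200:350,340:490],None,fx=4,fy=4))"
```

```text
t 11.875 sx -0.1443 sy -0.6167 z 0.1323 F along X 1.0 [1.2 1.4 0.8] [ 3.138 -0.346  1.839]
t 11.875 at [0.633  0.0217 0.1323] [ 3.138 -0.346  1.839] F [1.17 1.36 0.84]
 linear [92.7 -0.9 35.8] turn [0.002 0.004 0.004]
```

View pics/k.png

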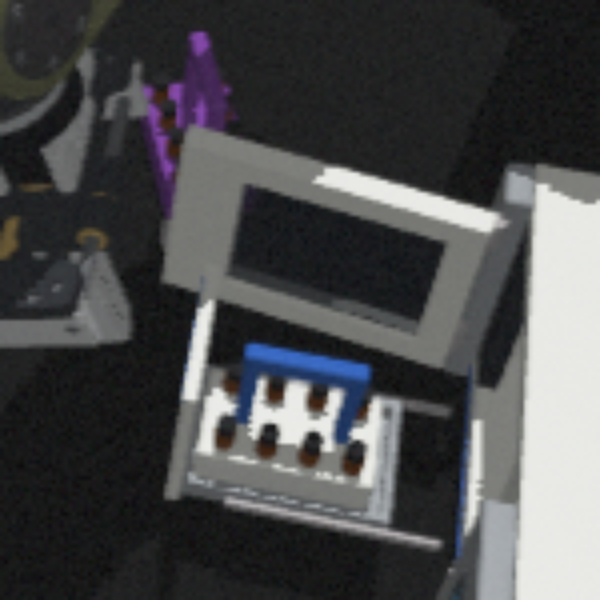

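play_rows(moves=[{"claw":0,"linear":[15,-1,7],"turn":[0,0,0]},{"claw":0,"linear":[28,-1,12],"turn":[0,0.004,0]},{"claw":0,"linear":[36,-1,15],"turn":[0,0.004,0]},{"claw":0,"linear":[45,-1,18],"turn":[0,0.004,0]},{"claw":0,"linear":[54,-1,21],"turn":[0,0.004,0]},{"claw":0,"linear":[63,-1,25],"turn":[0,0.004,0]},{"claw":0,"linear":[73,-1,28],"turn":[0,0.004,0]},{"claw":0,"linear":[83,-1,32],"turn":[0,0.004,0]}])

```text
time_s: 12.92
ee_pos: [0.6085, 0.1077, 0.1303]
eef_rot: [3.138, -0.35, 1.839]
force: [1.9, -3.5, 1.8]
grip_width: 0.0008
```

```bash
python3 -c "
from h import *
where();sneed(.03,-.6155,.13)
s=vision.camera('scene')
cv2.imwrite('pics/l.png',cv2.resize(s[200:350,340:490],None,fx=4,fy=4))"
```

```text
t 12.925 sx -0.0549 sy -0.6155 z 0.1303 F along X -3.9 [ 1.9 -3.5  1.8] [ 3.138 -0.35   1.839]
t 12.925 at [0.6085 0.1077 0.1303] [ 3.138 -0.35   1.839] F [ 1.9  -3.54  1.85]
 linear [79.7  0.3 29.4] turn [0.002 0.    0.004]
```

View pics/l.png

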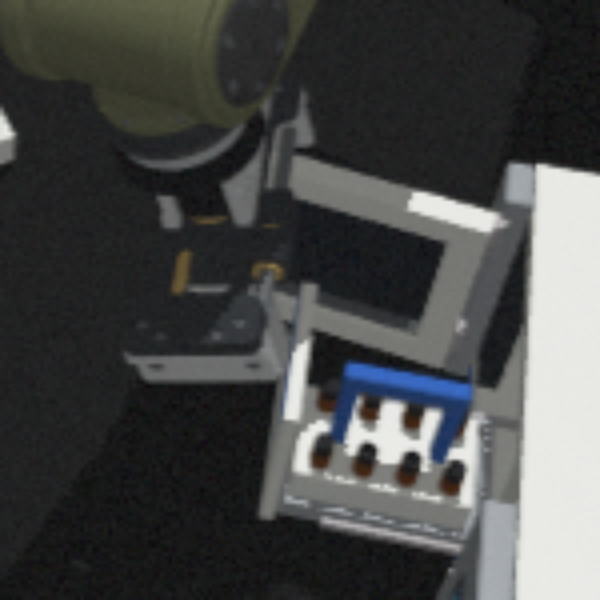

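Tray is moving in with the carrier upright, door untouched. Continue.

play_rows(moves=[{"claw":0,"linear":[10,0,4],"turn":[0,0,0]},{"claw":0,"linear":[20,0,7.5],"turn":[0,0,0]},{"claw":0,"linear":[31,0,11.5],"turn":[0,0,0]},{"claw":0,"linear":[42,0,15.5],"turn":[0,0,0]},{"claw":0,"linear":[53,0,19.5],"turn":[0,0,0]},{"claw":0,"linear":[64,0,23.5],"turn":[0,0,0]},{"claw":0,"linear":[73,0,27],"turn":[0,0,0]},{"claw":0,"linear":[80,0,29.5],"turn":[0,0,0]}])

```text
time_s: 13.98
ee_pos: [0.5853, 0.1918, 0.1301]
eef_rot: [3.138, -0.351, 1.84]
force: [1.8, -2.2, 1.2]
grip_width: 0.0003
```

```bash
python3 -c "
from h import *
where();sneed(.06,-.6155,.13)
s=vision.camera('scene');t=vision.camera('top')
cv2.imwrite('pics/m.png',np.hstack([cv2.resize(s[220:350,360:490],None,fx=3,fy=3),cv2.resize(t[140:270,100:230],None,fx=3,fy=3)]))"
```

```text
t 13.975 sx 0.0323 sy -0.6151 z 0.1301 F along X -2.6 [ 1.8 -2.2  1.2] [ 3.138 -0.351  1.84 ]
t 13.975 at [0.5853 0.1918 0.1301] [ 3.138 -0.351  1.84 ] F [ 1.8  -2.25  1.2 ]
 linear [26.   0.6  9.6] turn [ 0.001 -0.001  0.005]
```

View pics/m.png

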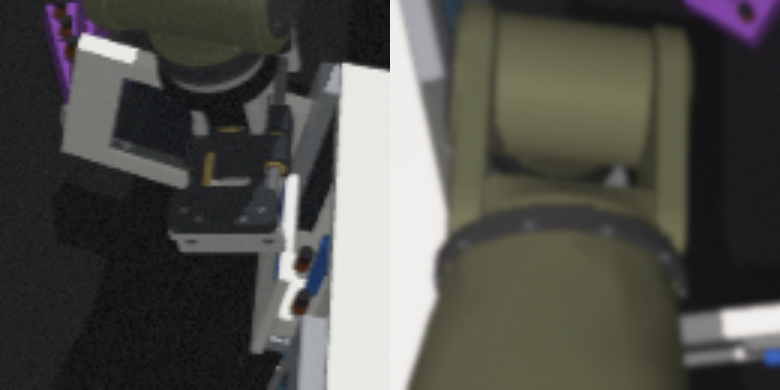

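play_rows(moves=[{"claw":0,"linear":[7,0,2.6],"turn":[0,0,0]},{"claw":0,"linear":[13,0,4.8],"turn":[0,0,0]},{"claw":0,"linear":[18,0,6.6],"turn":[0,0,0]},{"claw":0,"linear":[22,0,8],"turn":[0,0,0]},{"claw":0,"linear":[26,0,9.5],"turn":[0,0,0]}])

```text
time_s: 14.7
ee_pos: [0.5776, 0.219, 0.13]
eef_rot: [3.139, -0.351, 1.84]
force: [1.2, -2.4, 0.2]
grip_width: 0.0006
```

```bash
python3 -c "
from h import *
where()"
```

```text
t 14.700 sx 0.0605 sy -0.6147 z 0.1300 F along X -2.6 [ 1.2 -2.4  0.2] [ 3.139 -0.351  1.84 ]
```

play_rows(moves=[{"claw":0,"linear":[3,0,1.1],"turn":[0,0,0]},{"claw":0,"linear":[6,0,2.2],"turn":[0,0,0]},{"claw":0,"linear":[9,0,3.3],"turn":[0,0,0]}])

```text
time_s: 15.08
ee_pos: [0.5757, 0.2267, 0.13]
eef_rot: [3.138, -0.348, 1.84]
force: [4.2, -26.2, 4.7]
grip_width: 0.0002
```

```bash
python3 -c "
from h import *
where()
s=vision.camera('scene')
cv2.imwrite('pics/n.png',cv2.resize(s[220:350,380:510],None,fx=4.5,fy=4.5))"
```

```text
t 15.075 sx 0.0685 sy -0.6149 z 0.1300 F along X -26.4 [  4.2 -26.2   4.7] [ 3.138 -0.348  1.84 ]
```

View pics/n.png

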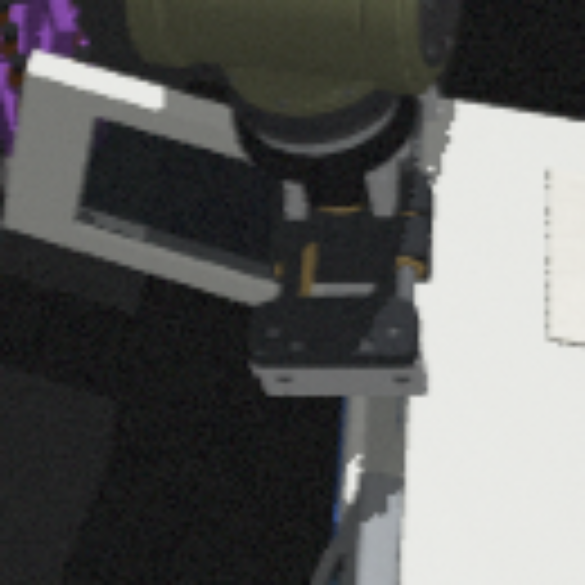

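play_rows(moves=[{"claw":0,"linear":[-12,0,-4.5],"turn":[0,0,0]},{"claw":0,"linear":[-35,0,-13],"turn":[0,0,0]},{"claw":0,"linear":[-70,0,-26],"turn":[0,0,0]},{"claw":0,"linear":[-110,0,-41],"turn":[0,0,0]},{"claw":0,"linear":[-120,0,-80],"turn":[0,0,0]},{"claw":0,"linear":[-120,0,-130],"turn":[0,0,0]},{"claw":0,"linear":[-120,0,-160],"turn":[0,0,0]}])

```text
time_s: 16.0
ee_pos: [0.6201, 0.0642, 0.242]
eef_rot: [3.136, -0.347, 1.84]
force: [-0.5, 0.3, -0.3]
grip_width: 0.0006
```

```bash
python3 -c "
from h import *
where()
s=vision.camera('scene');t=vision.camera('top')
cv2.imwrite('pics/os.png',s);cv2.imwrite('pics/ot.png',t)
cv2.imwrite('pics/o.png',np.hstack([cv2.resize(s[220:350,360:490],None,fx=3,fy=3),cv2.resize(t[140:270,110:240],None,fx=3,fy=3)]))"
```

```text
t 16.000 sx -0.0999 sy -0.6153 z 0.2420 F along X 0.4 [-0.5  0.3 -0.3] [ 3.136 -0.347  1.84 ]
```

View pics/o.png

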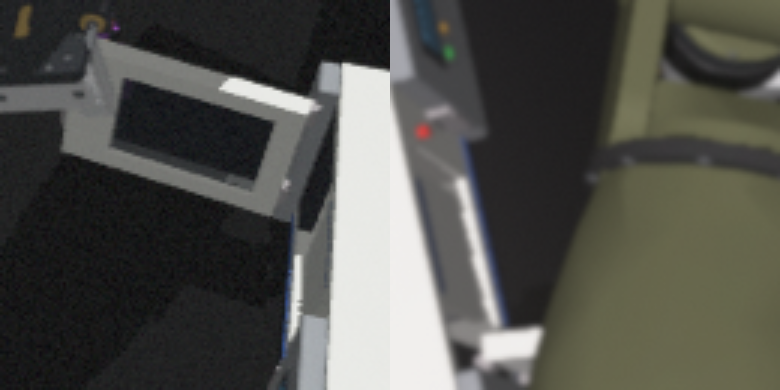

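```bash
python3 -c "
from h import *
t=cv2.imread('pics/top0.png');s=cv2.imread('pics/os.png');t2=cv2.imread('pics/ot.png')
A=cv2.resize(t[80:300,90:180],None,fx=2.7,fy=2.7,interpolation=2)
B=cv2.resize(s[220:420,430:500],None,fx=2.97,fy=2.97,interpolation=2);C=cv2.resize(t2[80:300,90:180],None,fx=2.7,fy=2.7,interpolation=2)
h=min(A.shape[0],B.shape[0])
cv2.imwrite('pics/p.png',np.hstack([A[:h],B[:h],C[:h]]))"
```

```text
(no output)
```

View pics/p.png

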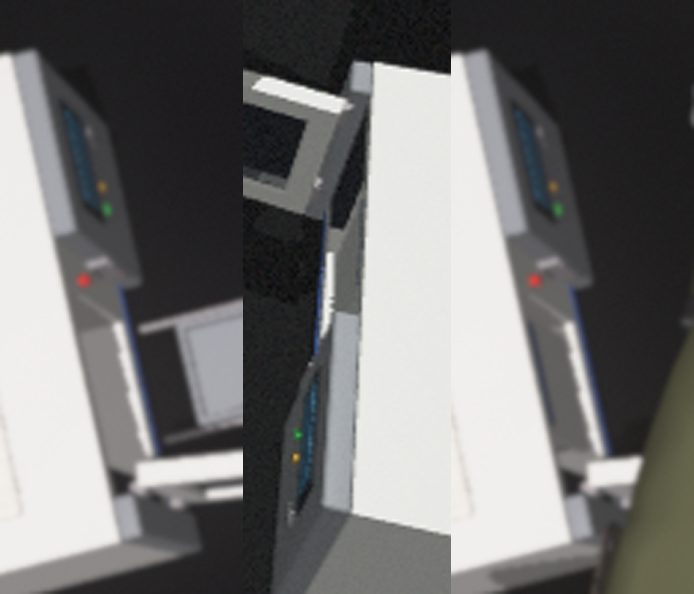

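```bash
python3 -c "
from h import *
t=cv2.imread('pics/top0.png').astype(float).mean(2);s=cv2.imread('pics/os.png').astype(float).mean(2)
P=[]
for v in range(105,275,6):
  r=t[v,60:160];i=[k for k in range(len(r)-1) if r[k]>215 and r[k+1]<=215]
  if not i: continue
  k=i[0]; u=60+k+(r[k]-215)/(r[k]-r[k+1]); p=onz('top',(u,v),.185)[:2];P.append((p@X,p@Y))
P=np.array(P);print(P.round(4)[::3],np.polyfit(P[:,1],P[:,0],1),np.median(P[:,0]))
P=[]
for v in range(245,390,6):
  r=s[v,440:500];i=[k for k in range(len(r)-1) if r[k]<200 and r[k+1]>=200]
  if not i: continue
  p=onz('scene',(440+i[-1]+.5,v),.185)[:2];P.append((p@X,p@Y))
P=np.array(P);print(P.round(4)[::3],np.median(P[:,0]))
# plate home corners predicted under stops
for sx in(.07,.076):
  q=[[*(X*sx+Y*sy),.149] for sy in(-.662,-.569)];print(sx,proj('top',q).round(1).tolist(),proj('scene',q).round(1).tolist())
"

```

```text
[[ 0.0721 -0.8349]
 [ 0.072  -0.7976]
 [ 0.0717 -0.7606]
 [ 0.0716 -0.724 ]
 [ 0.0716 -0.6877]
 [ 0.0715 -0.6517]
 [ 0.0714 -0.616 ]
 [ 0.0711 -0.5806]
 [ 0.0711 -0.5455]
 [ 0.0707 -0.5106]] [0.02267988 0.08868265] 0.07160816809479909
[[ 0.0679 -0.498 ]
 [ 0.0679 -0.5494]
 [ 0.0679 -0.5978]
 [ 0.0699 -0.643 ]
 [ 0.0698 -0.6862]
 [ 0.0698 -0.7272]
 [ 0.0698 -0.766 ]
 [ 0.0697 -0.8029]
 [ 0.0697 -0.838 ]] 0.06918926206131595
0.07 [[119.8, 193.6], [129.9, 239.3]] [[467.1, 316.0], [469.2, 280.0]]
0.076 [[116.8, 194.3], [126.9, 240.1]] [[470.0, 316.6], [472.0, 280.6]]
```

```bash
cat >> h.py <<'E'
H=np.array([.051,-.521])
def dpose(th,off,r=.135,z=.160):
    d=1.835-np.pi/2-th; n=1.835-th
    p=X*H[0]+Y*H[1]+r*np.array([np.cos(d),np.sin(d)])-off*np.array([np.cos(n),np.sin(n)])
    return np.array([*p,z]),n
def arc(ths,off,**k):
    where();ob=get_obs();R0=R.from_euler('xyz',ob['eef_rot'])
    for th in ths:
        p,n=dpose(th,off,**k);q=R0.inv().apply(p-ob['ee_pos'])*1000
        w=(R0.inv()*R.from_euler('xyz',[np.pi,0,n])).as_rotvec()
        print(round(th,2),p.round(3),'lin',q.round(1),'turn',w.round(3))
E
python3 -c "
from h import *
need([.62,.05,.3],1.84)
arc([1.705],.035,z=.3)"
```

```text
t 16.1 at [0.6207 0.0642 0.2428] [ 3.133 -0.346  1.841] F [0.27 0.02 0.71]
 linear [  6.7  -4.  -58.5] turn [ 0.008 -0.346 -0.001]
t 16.100 sx -0.1001 sy -0.6159 z 0.2428 F along X -0.0 [0.3 0.  0.7] [ 3.133 -0.346  1.841]
1.71 [0.472 0.047 0.3  ] lin [  40.9 -147.2  -47.3] turn [-0.289 -0.264  1.691]
```

play_rows(moves=[{"claw":0,"linear":[20,0,-55],"turn":[0,-0.1,0]},{"claw":0,"linear":[20,0,-55],"turn":[0,-0.25,0]},{"claw":0,"linear":[20,0,-55],"turn":[0,-0.347,0]},{"claw":0,"linear":[20,0,-55],"turn":[0,-0.347,0]}])

```text
time_s: 16.6
ee_pos: [0.6197, 0.0659, 0.3003]
eef_rot: [3.135, -0.0, 1.841]
force: [0.2, -0.1, 0.1]
grip_width: 0.0004
```

```bash
python3 -c "
from h import *
arc([1.705],.035,z=.29)"
```

```text
t 16.600 sx -0.0982 sy -0.6154 z 0.3003 F along X -0.2 [ 0.2 -0.1  0.1] [ 3.135 -0.     1.841]
1.71 [0.472 0.047 0.29 ] lin [  21.  -147.1    9.3] turn [ 0.005 -0.006  1.711]
```

play_rows(moves=[{"claw":0,"linear":[3,-20,0],"turn":[0,0,0.17]},{"claw":0,"linear":[6,-40,0],"turn":[0,0,0.35]},{"claw":0,"linear":[9,-60,0],"turn":[0,0,0.53]},{"claw":0,"linear":[12,-80,0],"turn":[0,0,0.71]},{"claw":0,"linear":[15,-100,0],"turn":[0,0,0.89]},{"claw":0,"linear":[18,-120,0],"turn":[0,0,1.07]},{"claw":0,"linear":[21,-140,0],"turn":[0,0,1.25]},{"claw":0,"linear":[21,-147,5],"turn":[0,0,1.43]}])

```text
time_s: 17.6
ee_pos: [0.4716, 0.0468, 0.2939]
eef_rot: [-3.139, -0.007, 0.404]
force: [-0.6, -0.1, 0.4]
grip_width: 0.0
```

```bash
python3 -c "
from h import *
arc([1.705],.035,z=.20)"
```

```text
t 17.600 sx -0.0780 sy -0.4675 z 0.2939 F along X 0.0 [-0.6 -0.1  0.4] [-3.139 -0.007  0.404]
1.71 [0.472 0.047 0.2  ] lin [ 0.1  0.4 93.9] turn [-0.003 -0.006  0.274]
```

play_rows(moves=[{"claw":0,"linear":[0,0,40],"turn":[0,-0.006,0.15]},{"claw":0,"linear":[0,0,80],"turn":[0,-0.006,0.274]},{"claw":0,"linear":[0,0,94],"turn":[0,-0.006,0.274]},{"claw":0,"linear":[0,0,94],"turn":[0,-0.006,0.274]}])

```text
time_s: 18.1
ee_pos: [0.4721, 0.0471, 0.1997]
eef_rot: [-3.137, 0.002, 0.132]
force: [0.4, -0.2, 0.9]
grip_width: 0.0
```

```bash
python3 -c "
from h import *
arc([1.705],.035,z=.16)
s=vision.camera('scene');t=vision.camera('top');cv2.imwrite('pics/qs.png',s)
cv2.imwrite('pics/q.png',np.hstack([cv2.resize(s[180:330,340:490],None,fx=2.6,fy=2.6),cv2.resize(t[170:320,110:260],None,fx=2.6,fy=2.6)]))"
```

```text
t 18.100 sx -0.0778 sy -0.4680 z 0.1997 F along X -0.3 [ 0.4 -0.2  0.9] [-3.137e+00  2.000e-03  1.320e-01]
1.71 [0.472 0.047 0.16 ] lin [ 0.4  0.5 39.7] turn [-0.004  0.002  0.002]
```

View pics/q.png

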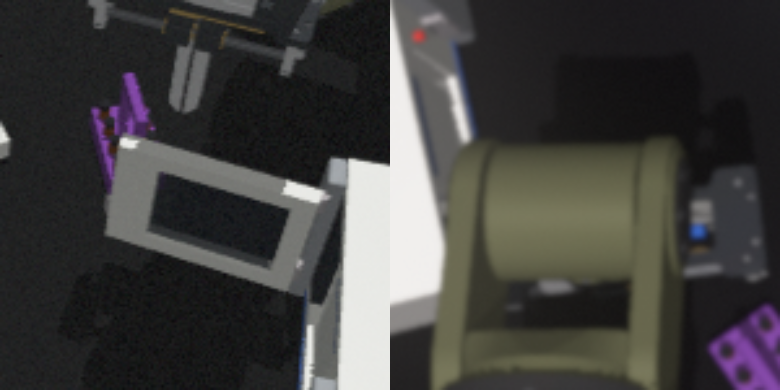

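play_rows(moves=[{"claw":0,"linear":[0,0,25],"turn":[-0.004,0.002,0]},{"claw":0,"linear":[0,0,40],"turn":[-0.004,0.002,0]},{"claw":0,"linear":[0,0,40],"turn":[-0.004,0.002,0]}])

```text
time_s: 18.58
ee_pos: [0.4726, 0.0474, 0.1609]
eef_rot: [-3.142, -0.002, 0.132]
force: [0.0, 0.3, 0.0]
grip_width: 0.0007
```

```bash
python3 -c "
from h import *
arc([1.7,1.62,1.54,1.46,1.38,1.3,1.22,1.14],.008)"
```

```text
t 18.575 sx -0.0777 sy -0.4686 z 0.1609 F along X 0.2 [0.  0.3 0. ] [-3.142e+00 -2.000e-03  1.320e-01]
1.7 [0.5  0.05 0.16] lin [27.4  0.6  1. ] turn [-0.    -0.002 -0.003]
1.62 [0.511 0.052 0.16 ] lin [38.2  0.7  1. ] turn [ 0.    -0.002 -0.083]
1.54 [0.521 0.054 0.16 ] lin [49.   0.1  1. ] turn [ 0.    -0.002 -0.163]
1.46 [0.532 0.057 0.16 ] lin [59.7 -1.5  1. ] turn [ 0.    -0.002 -0.243]
1.38 [0.542 0.061 0.16 ] lin [70.3 -3.9  1.1] turn [ 0.    -0.002 -0.323]
1.3 [0.552 0.065 0.16 ] lin [80.6 -7.1  1.1] turn [ 0.    -0.002 -0.403]
1.22 [0.561 0.07  0.16 ] lin [ 90.6 -11.2   1.1] turn [ 0.001 -0.002 -0.483]
1.14 [0.57  0.076 0.16 ] lin [100.3 -16.    1.1] turn [ 0.001 -0.002 -0.563]
```

play_rows(moves=[{"claw":0,"linear":[15,0.5,1],"turn":[0,-0.002,0]},{"claw":0,"linear":[27,0.5,1],"turn":[0,-0.002,0]},{"claw":0,"linear":[38,0.5,1],"turn":[0,-0.002,-0.08]},{"claw":0,"linear":[49,0,1],"turn":[0,-0.002,-0.16]},{"claw":0,"linear":[60,-1.5,1],"turn":[0,-0.002,-0.24]},{"claw":0,"linear":[70.5,-4,1],"turn":[0,-0.002,-0.32]},{"claw":0,"linear":[80.5,-7,1],"turn":[0,-0.002,-0.4]},{"claw":0,"linear":[90.5,-11,1],"turn":[0,-0.002,-0.48]}])

```text
time_s: 19.58
ee_pos: [0.5614, 0.0704, 0.1606]
eef_rot: [3.141, -0.0, 0.615]
force: [-1.7, 0.2, 0.6]
grip_width: 0.0004
```

```bash
python3 -c "
from h import *
arc([1.14,1.06,.98,.9,.82,.74,.66,.58],.008)
s=vision.camera('scene')
cv2.imwrite('pics/r.png',cv2.resize(s[180:330,340:490],None,fx=4,fy=4))"
```

```text
t 19.575 sx -0.0787 sy -0.5604 z 0.1606 F along X 0.6 [-1.7  0.2  0.6] [ 3.141 -0.     0.615]
1.14 [0.57  0.076 0.16 ] lin [10.4 -0.1  0.6] turn [ 0.001 -0.    -0.08 ]
1.06 [0.578 0.083 0.16 ] lin [21.2 -0.7  0.6] turn [ 0.001 -0.    -0.16 ]
0.98 [0.586 0.091 0.16 ] lin [31.9 -2.2  0.6] turn [ 0.001 -0.    -0.24 ]
0.9 [0.593 0.099 0.16 ] lin [42.5 -4.6  0.6] turn [ 0.001 -0.    -0.32 ]
0.82 [0.6   0.107 0.16 ] lin [52.8 -7.8  0.6] turn [ 0.001 -0.    -0.4  ]
0.74 [0.606 0.116 0.16 ] lin [ 62.8 -11.8   0.6] turn [ 0.001 -0.    -0.48 ]
0.66 [0.611 0.126 0.16 ] lin [ 72.5 -16.7   0.6] turn [ 0.001 -0.    -0.56 ]
0.58 [0.615 0.136 0.16 ] lin [ 81.8 -22.2   0.6] turn [ 0.001 -0.    -0.64 ]
```

View pics/r.png

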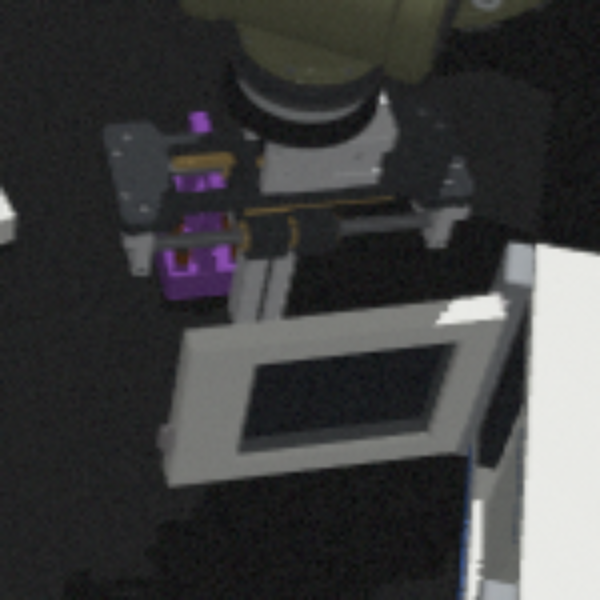

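The door follows the fingers. Continue.

play_rows(moves=[{"claw":0,"linear":[10.5,0,0.5],"turn":[0,0,-0.08]},{"claw":0,"linear":[21,-0.5,0.5],"turn":[0,0,-0.16]},{"claw":0,"linear":[32,-2,0.5],"turn":[0,0,-0.24]},{"claw":0,"linear":[42.5,-4.5,0.5],"turn":[0,0,-0.32]},{"claw":0,"linear":[53,-8,0.5],"turn":[0,0,-0.4]},{"claw":0,"linear":[63,-12,0.5],"turn":[0,0,-0.48]},{"claw":0,"linear":[72.5,-17,0.5],"turn":[0,0,-0.56]},{"claw":0,"linear":[82,-22,0.5],"turn":[0,0,-0.64]}])

```text
time_s: 20.62
ee_pos: [0.6164, 0.1366, 0.1606]
eef_rot: [3.14, -0.0, 1.26]
force: [-1.2, 0.6, 0.5]
grip_width: 0.0001
```

```bash
python3 -c "
from h import *
arc([.53,.46,.39,.32,.26,.21,.16,.12],.008)
s=vision.camera('scene')
cv2.imwrite('pics/s.png',cv2.resize(s[180:330,340:490],None,fx=4,fy=4))"
```

```text
t 20.625 sx -0.0291 sy -0.6307 z 0.1606 F along X 0.8 [-1.2  0.6  0.5] [ 3.14 -0.    1.26]
0.53 [0.618 0.142 0.16 ] lin [ 5.7 -0.4  0.6] turn [ 0.001 -0.    -0.045]
0.46 [0.62  0.151 0.16 ] lin [15.1 -0.6  0.6] turn [ 0.001 -0.    -0.115]
0.39 [0.623 0.16  0.16 ] lin [24.6 -1.4  0.6] turn [ 0.001 -0.    -0.185]
0.32 [0.624 0.17  0.16 ] lin [33.9 -3.   0.6] turn [ 0.001 -0.    -0.255]
0.26 [0.625 0.178 0.16 ] lin [41.8 -4.8  0.6] turn [ 0.001 -0.    -0.315]
0.21 [0.625 0.185 0.16 ] lin [48.3 -6.6  0.6] turn [ 0.001  0.    -0.365]
0.16 [0.625 0.191 0.16 ] lin [54.7 -8.8  0.6] turn [ 0.001  0.    -0.415]
0.12 [0.624 0.197 0.16 ] lin [ 59.7 -10.8   0.6] turn [ 0.001  0.    -0.455]
```

View pics/s.png

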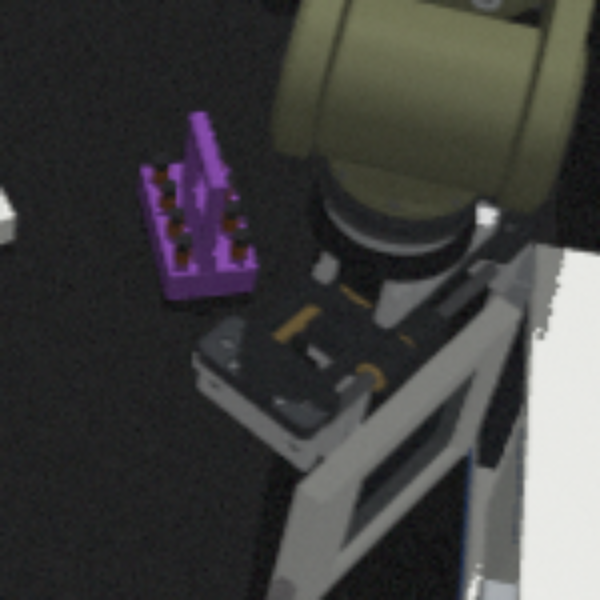

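play_rows(moves=[{"claw":0,"linear":[6,-0.5,0.5],"turn":[0,0,-0.045]},{"claw":0,"linear":[15,-0.5,0.5],"turn":[0,0,-0.115]},{"claw":0,"linear":[24.5,-1.5,0.5],"turn":[0,0,-0.185]},{"claw":0,"linear":[34,-3,0.5],"turn":[0,0,-0.255]},{"claw":0,"linear":[42,-5,0.5],"turn":[0,0,-0.315]},{"claw":0,"linear":[48,-6.5,0.5],"turn":[0,0,-0.365]},{"claw":0,"linear":[54.5,-9,0.5],"turn":[0,0,-0.415]}])

```text
time_s: 21.55
ee_pos: [0.6247, 0.1921, 0.1604]
eef_rot: [3.14, 0.0, 1.679]
force: [0.5, -0.3, -0.3]
grip_width: 0.0003
```

```bash
python3 -c "
from h import *
arc([.12,.08,.05,.03,.01,0,-.01,-.02],.008)
s=vision.camera('scene');cv2.imwrite('pics/t.png',cv2.resize(s[200:350,350:500],None,fx=4,fy=4))"
```

```text
t 21.550 sx 0.0224 sy -0.6532 z 0.1604 F along X -0.4 [ 0.5 -0.3 -0.3] [3.14  0.    1.679]
0.12 [0.624 0.197 0.16 ] lin [4.6 0.2 0.4] turn [ 0.002  0.    -0.036]
0.08 [0.624 0.202 0.16 ] lin [10.   0.2  0.4] turn [ 0.002  0.    -0.076]
0.05 [0.623 0.206 0.16 ] lin [14.1  0.1  0.4] turn [ 0.002  0.    -0.106]
0.03 [0.623 0.209 0.16 ] lin [16.8 -0.1  0.4] turn [ 0.002  0.    -0.126]
0.01 [0.622 0.211 0.16 ] lin [19.5 -0.3  0.4] turn [ 0.002  0.    -0.146]
0 [0.622 0.213 0.16 ] lin [20.8 -0.4  0.4] turn [ 0.002  0.    -0.156]
-0.01 [0.622 0.214 0.16 ] lin [22.2 -0.6  0.4] turn [ 0.002  0.    -0.166]
-0.02 [0.621 0.215 0.16 ] lin [23.5 -0.7  0.4] turn [ 0.002  0.    -0.176]
```

View pics/t.png

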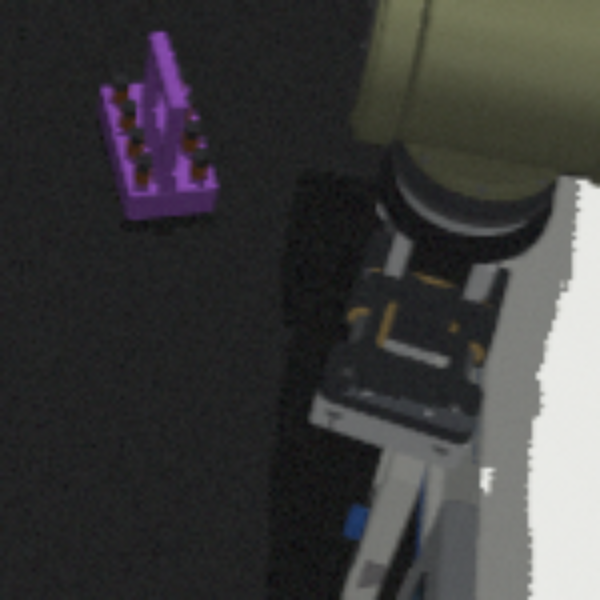

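play_rows(moves=[{"claw":0,"linear":[5,0,0.5],"turn":[0,0,-0.036]},{"claw":0,"linear":[10,0,0.5],"turn":[0,0,-0.076]},{"claw":0,"linear":[14,0,0.5],"turn":[0,0,-0.106]},{"claw":0,"linear":[17,0,0.5],"turn":[0,0,-0.126]}])

```text
time_s: 22.1
ee_pos: [0.6227, 0.2087, 0.16]
eef_rot: [3.14, 0.002, 1.809]
force: [-1.5, -7.7, 2.8]
grip_width: 0.0005
```

play_rows(moves=[{"claw":0,"linear":[1.5,0,0],"turn":[0,0,-0.012]},{"claw":0,"linear":[3,0,0],"turn":[0,0,-0.02]},{"claw":0,"linear":[4,0,0],"turn":[0,0,-0.028]}])

```text
time_s: 22.48
ee_pos: [0.6219, 0.2124, 0.1601]
eef_rot: [3.14, 0.003, 1.837]
force: [3.8, -4.9, 0.3]
grip_width: 0.0002
```

```bash
python3 -c "
from h import *
arc([0,-.02],.008)"
```

```text
t 22.475 sx 0.0426 sy -0.6558 z 0.1601 F along X -5.8 [ 3.8 -4.9  0.3] [3.140e+00 3.000e-03 1.837e+00]
0 [0.622 0.213 0.16 ] lin [0.4 0.2 0.1] turn [0.002 0.003 0.002]
-0.02 [0.621 0.215 0.16 ] lin [3.1 0.3 0.1] turn [ 0.002  0.003 -0.018]
```

Force built at the bolt, then dropped: possibly snapping. Pushing further past flush.

play_rows(moves=[{"claw":0,"linear":[1.5,0,0],"turn":[0,0,0]},{"claw":0,"linear":[2.5,0,0],"turn":[0,0,0]},{"claw":0,"linear":[3,0,0],"turn":[0,0,0]},{"claw":0,"linear":[3,0,0],"turn":[0,0,0]}])

```text
time_s: 22.98
ee_pos: [0.6213, 0.2147, 0.1601]
eef_rot: [3.14, 0.004, 1.837]
force: [1.0, -6.2, 0.8]
grip_width: 0.0006
```

```bash
python3 -c "
from h import *
where()"
```

```text
t 22.975 sx 0.0450 sy -0.6558 z 0.1601 F along X -6.3 [ 1.  -6.2  0.8] [3.14  0.004 1.837]
```

play_rows(moves=[{"claw":0,"linear":[1,0,0],"turn":[0,0,0]},{"claw":0,"linear":[2,0,0],"turn":[0,0,0]},{"claw":0,"linear":[2,0,0],"turn":[0,0,0]}])

```text
time_s: 23.35
ee_pos: [0.6213, 0.2148, 0.1601]
eef_rot: [3.14, 0.007, 1.837]
force: [3.3, -13.4, 0.9]
grip_width: 0.0004
```

```bash
python3 -c "
from h import *
where()"
```

```text
t 23.350 sx 0.0451 sy -0.6558 z 0.1601 F along X -13.8 [  3.3 -13.4   0.9] [3.14  0.007 1.837]
```

play_rows(moves=[{"claw":0,"linear":[1.5,0,0],"turn":[0,0,0]},{"claw":0,"linear":[1.5,0,0],"turn":[0,0,0]},{"claw":0,"linear":[-8,0,0],"turn":[0,0,0]},{"claw":0,"linear":[-30,0,-5],"turn":[0,0,0]},{"claw":0,"linear":[-60,0,-40],"turn":[0,0,0]},{"claw":0,"linear":[-110,0,-90],"turn":[0,0,0]},{"claw":0,"linear":[-160,0,-140],"turn":[0,0,0]},{"claw":0,"linear":[-210,0,-150],"turn":[0,0,0]}])

```text
time_s: 24.35
ee_pos: [0.6757, 0.0141, 0.3142]
eef_rot: [3.136, 0.007, 1.838]
force: [-0.7, -0.8, -0.7]
grip_width: 0.0004
```

play_rows(moves=[{"claw":0,"linear":[-40,40,0],"turn":[0,0,0]},{"claw":0,"linear":[-80,60,0],"turn":[0,0,0]},{"claw":0,"linear":[-130,60,0],"turn":[0,0,0]},{"claw":0,"linear":[-150,60,0],"turn":[0,0,0]},{"claw":0,"linear":[-150,60,0],"turn":[0,0,0]}])

```text
time_s: 24.98
ee_pos: [0.7731, -0.1171, 0.3147]
eef_rot: [3.137, 0.007, 1.836]
force: [-0.4, 0.3, -0.3]
grip_width: 0.0005
```

```bash
python3 -c "
from h import *
where()
s=vision.camera('scene');t=vision.camera('top')
cv2.imwrite('pics/us.png',s);cv2.imwrite('pics/ut.png',t)
cv2.imwrite('pics/u.png',np.hstack([cv2.resize(s[230:390,420:510],None,fx=3.7,fy=3.7,interpolation=2),cv2.resize(t[110:270,80:200],None,fx=3.7,fy=3.7,interpolation=2)]))"
```

```text
t 24.975 sx -0.3149 sy -0.7157 z 0.3147 F along X 0.4 [-0.4  0.3 -0.3] [3.137 0.007 1.836]
```

View pics/u.png

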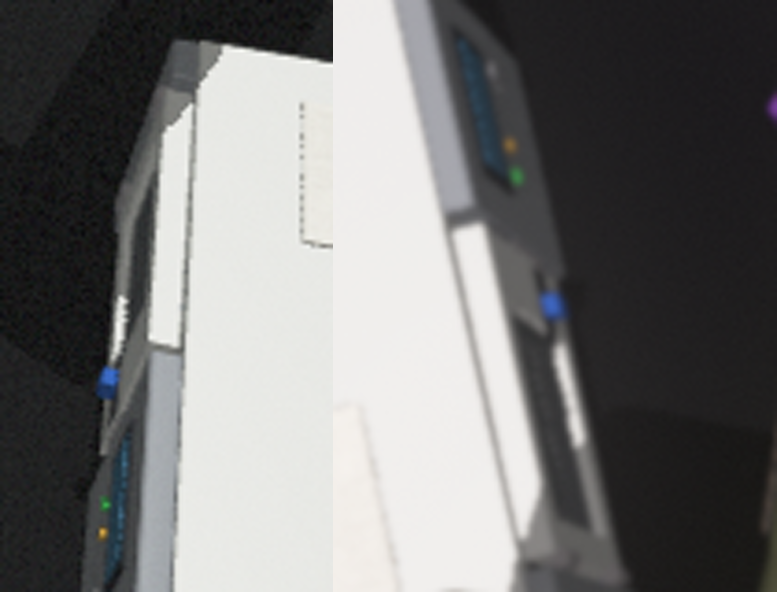

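View pics/us.png

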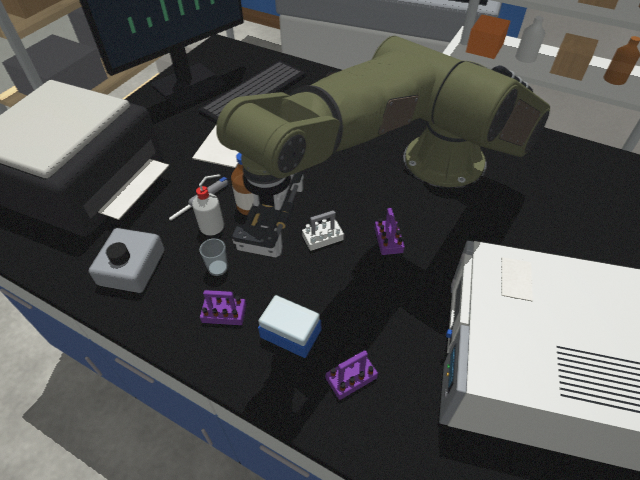

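```bash
python3 -c "
from h import *
t=cv2.imread('pics/ut.png');s=cv2.imread('pics/us.png')
def edge(im,n,rows,u0,u1,th,sgn,z=.178):
  P=[]
  for v in rows:
    r=im[v,u0:u1].astype(float).mean(1)
    ks=[k for k in range(len(r)-1) if (r[k]-th)*sgn>0 and (r[k+1]-th)*sgn<=0]
    if not ks: continue
    k=ks[-1] if n=='top' else ks[0]
    u=u0+k+(r[k]-th)/(r[k]-r[k+1]);p=onz(n,(u,v),z)[:2];P.append((p@Y,p@X))
  P=np.array(P);print(n,P.round(4).tolist());print(np.polyfit(P[:,0],P[:,1],1))
edge(t,'top',range(174,242,6),100,150,170,1)
edge(s,'scene',range(268,324,5),450,476,170,-1)
"

```

```text
top [[-0.6904, 0.052], [-0.6783, 0.0519], [-0.6662, 0.052], [-0.6541, 0.0519], [-0.6421, 0.0519], [-0.6234, 0.0259], [-0.6113, 0.0257], [-0.5995, 0.0259], [-0.5875, 0.0257], [-0.5758, 0.0262], [-0.5707, 0.052], [-0.559, 0.0523]]
[-0.13058865 -0.04004749]
scene [[-0.5619, 0.051], [-0.5757, 0.0503], [-0.589, 0.0507], [-0.6021, 0.0512], [-0.6153, 0.0505], [-0.628, 0.0508], [-0.6405, 0.0512], [-0.653, 0.0507], [-0.6651, 0.0509], [-0.6814, 0.0333], [-0.6933, 0.033], [-0.7049, 0.0335]]
[0.1274096 0.1272257]
```

```bash
python3 -c "
from station import hand_in,get_obs
print(get_obs()['time_s'],hand_in())"
```

```text
the job is handed in; nothing more can be done
25.075 None
```

The job is handed in at about 25 s of the 64 s allowed. The blue-handled carrier is in the tray, the tray is home and the door is shut. No verdict came back.

- **Carrier:** I gripped it by its handle and lowered it into the lane until the tray took its weight. After release, the image showed it flat, lengthways and about 2–3 mm from the lane's middle. I could not see it again once the tray was in.
- **Tray:** It slid with about 2.5 N until a hard stop at about 26 N. The front plate's position there matches fully home to within about 2 mm. This comes from the stop force and geometry, as the plate was not clearly visible.
- **Door:** I pushed it past flush to its end stop, reaching about 14 N. With the arm withdrawn, the door's outer top edge ran parallel to the front face within a few thousandths of a radian. It had not sprung ajar, so I take the latch as holding, though I could not see the bolt itself.
- **Everything else:** The other items look to be where they stood; I checked this by eye in the last picture. The robot touches nothing.

No check failed. One image line fit was spoiled by bright pixels from other surfaces, so I judged the door angle from the individual edge points instead.

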